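# Bring the taped high spot of a child's bike wheel under the run-out feeler

### The job

A strip of green tape marks the high spot on this bicycle wheel's tyre. Turn the wheel until the tape stands at the very top, right under the gauge's feeler, and let the wheel go so that it stays there at rest; then gently push the feeler's red cap down, without turning the wheel, until its foot rests on the tape. Leave the other things on the table and on the stand where they are.

Things in the scene. Friction and masses are not known exactly. Their poses are not given: they have to be found in the camera images.
- stand: Blue run-out stand bolted to the table. Origin on the table right below the wheel's middle; z up, x in the wheel's plane from the robot's side to the rear post, y along the axle. Base plate 330 x 170 x 8 mm (x -150 to 180). Uprights at y +-46 mm (x +-15, up to z 153) hold the axle at z = 140 mm. The post (x 143 to 169, y +-15) carries the arm over the wheel.
- gauge_arm_end (a point): Middle of the free end of the stand's aluminium arm, 85 mm from the feeler on the robot's side, 298 mm above the table. The arm, 30 mm wide and 16 mm thick, runs level from here over the wheel to the rear post, so the wheel's top is covered from above; the tyre is free below and in front of this end. On the arm: feeler bush 30 x 34 mm up to z 309, flat dial behind it up to z 319.
- wheel: 10-inch child's bicycle wheel, upright in the stand. Origin: its middle; y along the axle, x and z turn with it. Diameter 250 mm; white tyre, round in section, 46 mm wide (section's centre 102 mm from the axle): pinch it across its width or rub it. Purple rim 69 to 85 mm from the axle. 0.4 to 0.7 kg; spins both ways without stops, drag only 0.015 N m: it coasts a little when let go moving, stays if at rest.
- tape_mark (a point): Middle of the bright green tape, 25 mm wide, over the tread and both sidewalls of the tyre; this point is on the crown of the tread, 125 mm from the axle. It starts somewhere in the lower half of the wheel. The small black valve on the rim is not the mark.
- feeler_foot (a point): Middle of the underside of the feeler's brass foot (18 mm across), straight above the axle. Raised it is 14 mm above the tyre, down it rests on the tyre, 265 mm above the table.
- feeler_cap (a point): Middle of the top of the feeler's red cap (26 mm across, 10 mm thick), above the arm: 336 mm above the table with the feeler raised, 322 mm with it down.
- feeler (a joint): How far the feeler has been pushed down, m: 0 to 3 mm at the start (raised), 14 mm when the foot rests on the tyre, which stops it with a little give. It slides straight down against about 2.5 N of friction and stays where it is left.
- spoke_key: A red spoke key, a disc 34 mm wide and 7 mm high, lying on the stand's base plate; origin under its middle.
- wrench: A steel wrench 160 mm long lying on the table; origin in its middle.
- screwdriver: An orange-handled screwdriver 190 mm long lying on the table; origin in its middle.
- pedal: A pink bicycle pedal, 72 x 68 x 22 mm, lying on the table near the stand; origin under its middle.
- training_wheel: A white and purple training wheel lying flat, 112 mm across, 33 mm high; origin under its middle.
- parts_dish: A steel parts dish, 100 mm across, 30 mm high; origin under its middle.
- spray: A white bottle of cleaning spray with a blue label, 56 mm across, 160 mm high, standing; origin under its middle.

How it is judged:
On the way:
1. the tape is at the very top under the raised feeler (within 10 mm to the side), and the wheel is at rest, untouched (horizontal distance between tape_mark and feeler_foot below 0.01 m and z of tape_mark in the frame of stand above 0.25 m and angular speed of wheel below 0.1 rad/s and contact force between the fingers and wheel below 0.05 N and value of joint feeler below 0.006 m), for 0.3 s.
At the end, for the whole second after the job is handed in: The feeler is down on the tyre (pushed at least 12.5 of its 14 mm), the middle of the tape is at the top within 10 mm to the side of the middle of the feeler's foot, and the wheel is at rest (value of joint feeler above 0.0125 m and horizontal distance between tape_mark and feeler_foot below 0.01 m and z of tape_mark in the frame of stand above 0.25 m and angular speed of wheel below 0.05 rad/s); the robot touches nothing.
It fails at once if the wheel is turned while the feeler is down (pushed more than 8 mm) (value of joint feeler above 0.008 m and angular speed of wheel above 0.3 rad/s).
It fails at once if the feeler is pushed hard (more than 40 N) (contact force between anything else and feeler above 40 N).
It fails at once if one of the other things is moved by more than 20 mm (distance of any of spoke_key, wrench, screwdriver, pedal, training_wheel, parts_dish, spray from where it was at the start of the episode above 0.02 m).
It also fails if it takes over 69 s, if anything falls off the work surface, if the arm or the gripper's body presses on something with over 40 N, if the wrist force passes 120 N, or if a joint passes its speed limit or range.

### The arm

A 6-joint arm with a two-finger parallel gripper is mounted at the origin on the work surface. World frame = base frame: x ahead of the robot, y to its left, z up, the work surface at z = 0. Lengths are in m, angles in rad, forces in N, time in s.
With the tool pointing down it reaches from about 0.375 to 0.9 m from the base axis. Payload 3.1 kg.
Tool frame: the origin (TCP) lies midway between the tips of the shut fingers; the grasp point (between the pads) lies 19 mm behind it; z points along the fingers, y is the line along which they close (so a half turn about z gives the same grasp; the last joint's range is limited). The gripper opens to 85 mm and grips with 20 to 120 N. Pads are 22 mm wide; open, the fingers measure 114 mm over their backs; the gripper's body (76 mm by 85 mm) begins 54 mm behind the grasp point. The pads swing forward as they close: fully open they stand 13 mm farther back than shut.
Start: joints at [-1.423, 0.527, 1.433, -0, 1.181, -0.178], TCP at [0.2, -0.592, 0.205] pointing down, gripper open.
Joint ranges: [-3.08, 3.08], [-0.75, 2.2], [0.22, 2.44], [-1.43, 4.57], [0, 2.65], [-2.85, 2.85]. Speed limits (rad/s): [2.79, 2.79, 3.14, 3.14, 3.14, 3.14].

### API

Orientations are given as a unit quaternion [w, x, y, z].
In Python, from cell import robot, get_image, camera_info, spot_in, mark_of gives the robot as it stands.
- The arm moves only by the tool drive_tool, never from a script. Its argument "rows" is a list of rows, each a list of 6 numbers: the shift along the tool's x, y, z as a fraction of full scale, then the turn, a rotation vector about the tool's x, y, z as a fraction of full scale. A call has exactly 5 rows; each row shifts and turns the commanded pose from where the row before left it, along the tool's axes as they then stand; what a row does not reach is not made up. Full scale, the value 1, is 50 cm for a shift and 180 degrees for a turn. A row lasts 1/12 s, in which the tool goes at most 41.7 mm and 7.16 degrees, less where a joint would pass 70% of its speed; a pose out of reach is approached as far as the arm can. A call with a number of a shift or a turn outside -1 to 1 is refused whole. A call with a gripper value outside its range is refused whole. "jaw" is the opening, from -1 (shut) to 1 (fully open), set as the call begins (left out, the last holds). The fingers move at their own pace and stop on an object; "force" is the grip in N (left out, the last holds). Time passes only in rows, so rows that do not move let the fingers close, or fill a call up. It gives the time, the measured TCP pose, the force, the opening and the grip force at its end, in the units of the state.
- robot.get_obs(): the state, without advancing time (a new reading comes with each control period).
- get_image(name): name is "side" or "top" or "wrist"; returns the picture (384x512x3 uint8, blue, green, red); there is no depth.
- camera_info(name): a dict with "vfov" (degrees; the focal length in pixels is half the picture's height over the tangent of half this angle, whatever the lens; pixels are square), "cx", "cy" (the principal point, pixels), "R" (3x3) and "t" (3): a world point X has camera coordinates R X + t. Camera axes: x right, y down, z forward; pixel columns grow to the right and rows downward; lengths in m; the calibration is good to about 2 mm. A picture is of the moment at which its call begins: read the wrist's pose just before it. camera_info takes no time and is no camera call; for the wrist camera it gives the pose at the moment of the call.
- robot.hand_in(): hands the job in; it is judged then, once.
Trained networks look in the newest picture that a camera, given by its name, has taken for a name from the list of things; names that differ only in an ending like _2 or _b are one class to them, and where a whole thing is asked for, a point or a joint stands for the part that bears it (a point fixed in the world has none). Each returns a list of dicts, best first, with "score" (0 to 1); they miss things now and then, are a little off and sometimes report something else, mostly with a low value. They report only what shows in the picture. A call takes as long as a camera call.
- spot_in(camera, label): "location" ([row, column] as shares, 0 to 1, of the picture: columns of its width, rows of its height, amid what is visible of it).
- mark_of(camera, label): "location" ([row, column] as shares, 0 to 1, of the picture: columns of its width, rows of its height: a listed point, or the origin of a listed thing).
The state is a dict: "time": time; "joints": joint angles; "qvel": joint speeds; "joint_torque": joint torques, N m; "tool_pos": TCP position; "ee_rot": TCP orientation; "contact_force": force on the tool from outside, world axes, zero at the start; "torque": the same for the moment, N m; "width": opening from 0.0 (shut) to 1.0 (fully open); "gripper_force": force on a finger pad.
Only numpy, scipy, OpenCV 4.12 (cv2) and the standard library are available. Lean on these libraries where they do the work, as an engineer would, in place of code of your own. Each camera call takes 0.05 s, during which the arm holds its last target. There are 200 camera calls.

## Working session

There is one attempt and no reset: what is moved stays moved. The work goes in short steps, Python scripts to look and compute and a tool call to move; the robot and the scene stay as the last step left them, time stands still between calls to the robot, and variables do not carry over. Pictures are saved under pics/ and viewed, at most 12 in all, crops included, and the job is handed in when it is done.

Besides the shell and the picture viewer there is one more tool, called as name(argument=value, ...) on one line, values as JSON. drive_tool: Moves the arm, as the interface text tells. Shift numbers are shares of 50 cm and turn numbers shares of 180 degrees, none past 1 either way. Its arguments: {"type":"object","properties":{"rows":{"type":"array"},"jaw":{"type":"number"},"force":{"type":"number"}},"required":["rows"]}

```bash
mkdir -p pics; ls; python3 - <<'E'
from cell import robot,get_image,camera_info,spot_in,mark_of
import cv2
for c in("side","top"):
    cv2.imwrite(f"pics/{c}0.png",get_image(c)); i=camera_info(c); print(c,i)
    for l in("stand","gauge_arm_end","wheel","tape_mark","feeler_foot","feeler_cap","spray","pedal","spoke_key"):
        m=mark_of(c,l); print(l,[(round(d["location"][0]*384),round(d["location"][1]*512),round(d["score"],2)) for d in m[:2]])
print(robot.get_obs())
E
```

```text
pics
side {'vfov': 48.40138283192471, 'cx': 261.3360065560888, 'cy': 192.35341084308558, 'R': array([[-0.96448352, -0.2638992 ,  0.01134682],
       [-0.17734095,  0.61510346, -0.7682434 ],
       [ 0.19575935, -0.74297036, -0.64005728]]), 't': array([0.53257989, 0.2784116 , 1.18897295])}
stand [(257, 224, 0.97)]
gauge_arm_end [(188, 243, 0.72)]
wheel [(218, 215, 0.7)]
tape_mark []
feeler_foot []
feeler_cap [(165, 211, 0.65)]
spray [(179, 253, 0.68), (219, 217, 0.21)]
pedal [(316, 303, 0.61)]
spoke_key [(278, 238, 0.63)]
top {'vfov': 49.400854614430436, 'cx': 255.65880681446757, 'cy': 188.74462816066423, 'R': array([[-0.00651494, -0.99973507, -0.02207571],
       [-0.98618233,  0.01007795, -0.16535671],
       [ 0.16553538,  0.02069339, -0.98598673]]), 't': array([0.00739305, 0.5717521 , 1.22983586])}
stand [(161, 240, 0.87)]
gauge_arm_end [(168, 231, 0.68)]
wheel [(152, 239, 0.71)]
tape_mark [(230, 129, 0.51)]
feeler_foot []
feeler_cap [(130, 235, 0.66)]
spray [(158, 356, 0.92)]
pedal [(253, 196, 0.82)]
spoke_key [(191, 216, 0.66)]
{'time': 1.0, 'joints': array([-1.42350406e+00,  5.27438679e-01,  1.43272723e+00, -9.59544389e-06,
        1.18137357e+00, -1.78510085e-01]), 'qvel': array([ 1.06791790e-03, -4.72485755e-05,  6.36446780e-04, -9.13252473e-04,
       -9.01562186e-05, -1.38906916e-04]), 'joint_torque': array([-2.36641454e-04, -4.42327702e+01, -1.78426677e+01, -3.20410991e-04,
        8.53713700e-04, -9.46985743e-07]), 'tool_pos': array([ 0.20005842, -0.59208857,  0.20473942]), 'ee_rot': array([ 2.65120853e-05,  9.86760623e-01,  1.62183450e-01, -4.85295619e-06]), 'contact_force': array([-0.10459756,  0.11686306,  0.56015317]), 'torque': array([-0.05295937, -0.01192406, -0.0321304 ]), 'gripper_force': 0.0, 'width': 0.9996074723968332}
```

View pics/side0.png

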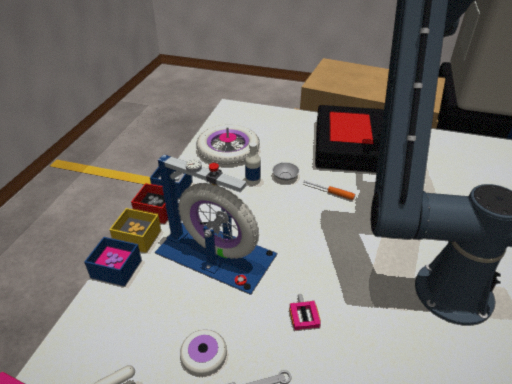

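View pics/top0.png

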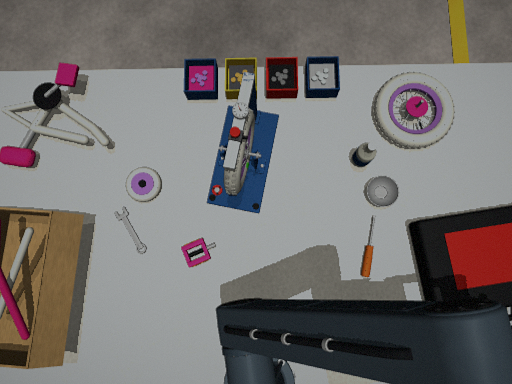

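```bash
cat > h.py <<'E'
from cell import robot,get_image,camera_info,spot_in,mark_of
import cv2, numpy as np
def ray(c,row,col,i=None):
    i=i or camera_info(c); f=192/np.tan(np.radians(i["vfov"]/2)); R=i["R"]
    d=R.T@np.array([(col-i["cx"])/f,(row-i["cy"])/f,1]); return -R.T@i["t"],d
def atz(c,row,col,z):
    o,d=ray(c,row,col); return o+d*(z-o[2])/d[2]
def proj(c,P):
    i=camera_info(c); f=192/np.tan(np.radians(i["vfov"]/2)); q=i["R"]@np.asarray(P)+i["t"]
    return q[1]/q[2]*f+i["cy"], q[0]/q[2]*f+i["cx"]
E
python3 - <<'E'
from h import *
np.set_printoptions(precision=4,suppress=True)
for n,z,s,t in[("stand",0,(257,224),(161,240)),("arm_end",.298,(188,243),(168,231)),("wheel",.14,(218,215),(152,239)),("cap",.334,(165,211),(130,235)),("spray",0,(179,253),(158,356)),("pedal",0,(316,303),(253,196)),("key",.008,(278,238),(191,216))]:
    print(n,atz("side",*s,z),atz("top",*t,z))
E
```

```text
stand [ 0.6542  0.0507 -0.    ] [0.6708 0.0534 0.    ]
arm_end [0.5837 0.0703 0.298 ] [0.5825 0.0581 0.298 ]
wheel [0.6796 0.0359 0.14  ] [0.6641 0.048  0.14  ]
cap [0.6741 0.0473 0.334 ] [0.6687 0.0458 0.334 ]
spray [ 0.6763 -0.3375  0.    ] [ 0.6762 -0.318   0.    ]
pedal [0.3869 0.1882 0.    ] [0.3793 0.1903 0.    ]
key [0.5877 0.1209 0.008 ] [0.5725 0.1289 0.008 ]
```

The side view shows the wheel (centre about 218,215), with green tape near the bottom at about (252,219). The spray is at the back, and the pedal and spoke key are in front. I'll refine the stand pose next.

```bash
python3 - <<'E'
from h import *
np.set_printoptions(precision=4,suppress=True)
s=cv2.imread("pics/side0.png");t=cv2.imread("pics/top0.png")
for n,im in(("side",s),("top",t)):
    h=cv2.cvtColor(im,cv2.COLOR_BGR2HSV); m=cv2.inRange(h,(40,100,60),(80,255,255)); k,l,st,c=cv2.connectedComponentsWithStats(m)
    print(n,[(st[i],c[i]) for i in range(1,k) if st[i][4]>3])
a=cv2.resize(s[150:300,150:282],None,fx=4,fy=4,interpolation=cv2.INTER_CUBIC)[:600,:]
b=cv2.resize(t[70:220,190:255+30][:, :67+28],None,fx=4,fy=4,interpolation=cv2.INTER_CUBIC)
v=np.hstack([a[:,:428],b[:,:372]]); 
v=np.hstack([cv2.resize(s[150:300,153:260],None,fx=4,fy=4,interpolation=cv2.INTER_CUBIC),cv2.resize(t[70:220,195:288],None,fx=4,fy=4,interpolation=cv2.INTER_CUBIC)])
cv2.imwrite("pics/c1.png",v);print(v.shape)
E
```

```text
side [(array([217, 248,  10,  10,  47], dtype=int32), array([220.1915, 252.4894]))]
top [(array([246, 162,   3,   8,  16], dtype=int32), array([246.875 , 165.0625]))]
(600, 800, 3)
```

View pics/c1.png

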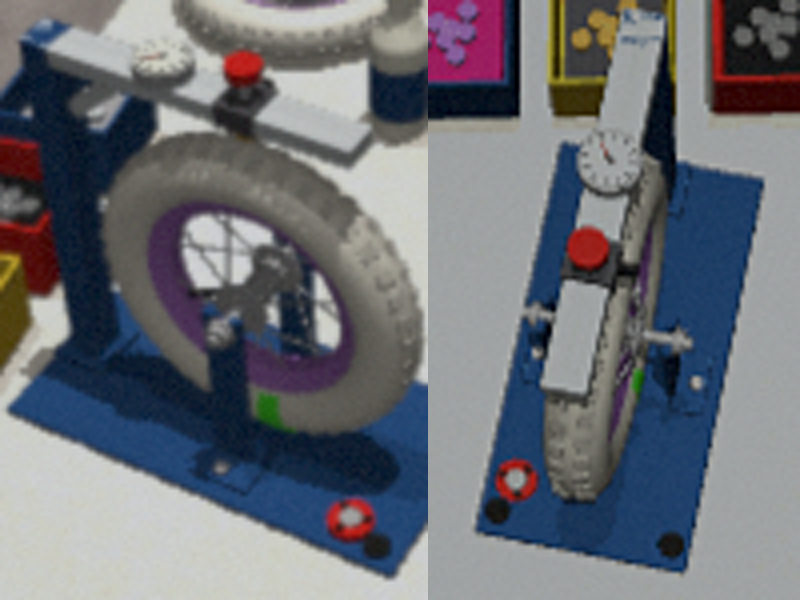

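The crop shows the base corners, arm end and cap clearly, and the green tape on the lower front of the tyre at about side (252,220). I'll fit the stand pose to these points.

```bash
python3 - <<'E'
from h import *
from scipy.optimize import least_squares
np.set_printoptions(precision=4,suppress=True)
T=lambda u,v:(70+v/4,195+(u-428)/4); S=lambda u,v:(150+v/4,153+u/4)
o=[("top",(-.15,.085,.008),T(475,532)),("top",(-.15,-.085,.008),T(686,573)),("top",(.18,-.085,.008),T(764,178)),("top",(.18,.085,.008),T(560,143)),
("top",(-.085,.015,.306),T(542,387)),("top",(-.085,-.015,.306),T(588,397)),("top",(0,0,.335),T(588,246)),
("side",(.18,.085,.008),S(8,410)),("side",(-.15,.085,.008),S(392,577)),("side",(-.085,.015,.306),S(352,150)),("side",(0,0,.335),S(244,68))]
def W(p,P): c,s=np.cos(p[2]),np.sin(p[2]); return np.array([p[0]+c*P[0]-s*P[1],p[1]+s*P[0]+c*P[1],P[2]])
f=lambda p:np.concatenate([np.subtract(proj(c,W(p,P)),q) for c,P,q in o])
r=least_squares(f,[.667,.05,-.2],loss="soft_l1"); p=r.x; print(p,np.degrees(p[2])); print(f(p).reshape(-1,2))
# tape: ray with plane y=+0.018 (sidewall) in stand frame
for c,q in(("side",(252.5,220.2)),("top",(165,246.9))):
    O,d=ray(c,*q); n=np.array([-np.sin(p[2]),np.cos(p[2]),0])
    for yy in(.02,.023,-.02):
        k=(yy-n@(O-[p[0],p[1],0]))/(n@d); X=O+k*d; x=(X[:2]-p[:2])@[np.cos(p[2]),np.sin(p[2])]
        print(c,yy,x,X[2],"r",np.hypot(x,X[2]-.14),"theta",np.degrees(np.arctan2(-x,X[2]-.14)))
E
```

```text
[ 0.6646  0.0461 -0.2026] -11.605967581635817
[[-0.0697 -0.5827]
 [ 0.0337 -0.3414]
 [-0.4419 -0.2041]
 [-0.9885 -0.3037]
 [-0.11   -0.7982]
 [-0.341  -0.3678]
 [-0.0129 -0.1693]
 [-1.0599 -0.0713]
 [-1.2811  1.1281]
 [-0.1897  0.752 ]
 [-1.9681  0.7233]]
side 0.02 -0.010600105027789483 0.03679369365466145 r 0.10374923564078936 theta 174.13583219570447
side 0.023 -0.01264540380642278 0.040772236774371806 r 0.10003027157910162 theta 172.73747793735762
side -0.02 0.016670545353987598 -0.01625354794147693 r 0.15714031413580282 theta -173.9102028033129
top 0.02 0.08459575690904382 -0.4144899381500662 r 0.5609059935467603 theta -171.325559050023
top 0.023 0.09198213790074826 -0.44899290353903076 r 0.5961319938672394 theta -171.12389925884855
top -0.02 -0.013889322980349646 0.045549600369461984 r 0.09546617874001664 theta 171.634376132396
```

```bash
python3 - <<'E'
from h import *
from scipy.spatial.transform import Rotation as Ro
np.set_printoptions(precision=3,suppress=True)
i=camera_info("wrist"); o=robot.get_obs(); C=-i["R"].T@i["t"]; q=o["ee_rot"]; R=Ro.from_quat([q[1],q[2],q[3],q[0]])
print("cam in tool",R.inv().apply(C-o["tool_pos"]),"axis",R.inv().apply(i["R"][2]),i["vfov"])
# desired path to (0.40,0.10,.38) in tool axes
print(R.inv().apply(np.array([.30,-.30,.40])-o["tool_pos"])/.5, R.inv().apply(np.array([.40,.10,.40])-[.30,-.30,.4])/.5)
E
```

```text
cam in tool [ 0.072 -0.    -0.169] axis [-0.279 -0.001  0.96 ] 69.39164379908023
[ 0.376 -0.489 -0.391] [ 0.446 -0.694 -0.   ]
```

drive_tool(rows=[[0,0,-0.08,0,0,0],[0,0,-0.08,0,0,0],[0,0,-0.08,0,0,0],[0,0,-0.08,0,0,0],[0,0,-0.08,0,0,0]], jaw=1, force=30)

```text
time: 1.42
tool_pos: [0.2, -0.5916, 0.4068]
ee_rot: [0.0, 0.987, 0.162, 0.0]
contact_force: [1.2, -1.6, -0.6]
width: 1.0
gripper_force: 0.0
```

```bash
cat > log.py <<'E'
from cell import robot
import json
o=robot.get_obs(); open("log.txt","a").write(json.dumps([list(map(float,o[k])) for k in("joints","tool_pos","ee_rot")])+"\n")
print(o["time"],o["joints"].round(3),o["tool_pos"].round(3),o["ee_rot"].round(3))
E
python3 log.py
```

```text
1.4167 [-1.424  0.378  1.134  0.     1.63  -0.178] [ 0.2   -0.592  0.407] [0.    0.987 0.162 0.   ]
```

drive_tool(rows=[[0.052,-0.0595,0,0,0,0],[0.052,-0.0595,0,0,0,0],[0.052,-0.0595,0,0,0,0],[0.052,-0.0595,0,0,0,0],[0.052,-0.0595,0,0,0,0]])

```text
time: 1.83
tool_pos: [0.2759, -0.4077, 0.4048]
ee_rot: [0.0, 0.987, 0.162, 0.0]
contact_force: [0.9, -0.1, -0.2]
width: 1.0
gripper_force: 0.0
```

drive_tool(rows=[[0.052,-0.0595,0,0,0,0],[0.052,-0.0595,0,0,0,0],[0.052,-0.0595,0,0,0,0],[0.041,-0.071,0,0,0,0],[0.041,-0.071,0,0,0,0]])

```text
time: 2.25
tool_pos: [0.3372, -0.2177, 0.4048]
ee_rot: [0.0, 0.987, 0.162, 0.0]
contact_force: [0.4, 0.6, -0.3]
width: 1.002
gripper_force: 0.0
```

```bash
python3 log.py
```

```text
2.25 [-8.540e-01  1.000e-03  1.622e+00  0.000e+00  1.519e+00  3.920e-01] [ 0.337 -0.218  0.405] [0.    0.987 0.162 0.   ]
```

drive_tool(rows=[[0.041,-0.071,0,0,0,0],[0.041,-0.071,0,0,0,0],[0.041,-0.071,0,0,0,0],[0.041,-0.071,0,0,0,0],[0.041,-0.071,0,0,0,0]])

```text
time: 2.67
tool_pos: [0.3771, -0.0167, 0.4051]
ee_rot: [0.0, 0.987, 0.162, 0.001]
contact_force: [0.2, 0.3, -0.5]
width: 0.999
gripper_force: 0.0
```

drive_tool(rows=[[0.041,-0.071,0,0,0,0],[0.041,-0.071,0,0,0,0],[0.041,-0.071,0,0,0,0],[0,0,0,0,0.035,0],[0,0,0,0,0.035,0]])

```text
time: 3.08
tool_pos: [0.403, 0.106, 0.4043]
ee_rot: [-0.019, 0.98, 0.166, 0.11]
contact_force: [-1.0, -0.7, 0.3]
width: 0.997
gripper_force: 0.0
```

```bash
python3 log.py; python3 - <<'E'
import json,numpy as np
from scipy.optimize import least_squares
from scipy.spatial.transform import Rotation as Ro
D=[json.loads(l) for l in open("log.txt")]
D.append([[-1.42350406,.527438679,1.43272723,-9.6e-6,1.18137357,-.178510085],[.20005842,-.59208857,.20473942],[2.65e-5,.986760623,.16218345,-4.85e-6]])
def fk(p,j):
    h,e,L1,L2,Lt,d,g,L3=p; Rz=lambda a:Ro.from_rotvec([0,0,a]);Ry=lambda a:Ro.from_rotvec([0,a,0])
    R=Rz(j[0]); x=np.array([0,0,h])+R.apply([e,d,0])
    R=R*Ry(j[1]); x=x+R.apply([0,0,L1]); R=R*Ry(j[2]); x=x+R.apply([L3,0,L2]); R=R*Rz(j[3])*Ry(j[4]); x=x+R.apply([0,0,Lt]); R=R*Rz(j[5]+g); return x,R
def f(p):
    r=[]
    for j,x,q in D:
        a,R=fk(p,j); r+=list(a-x)+list(.3*(R.inv()*Ro.from_quat([q[1],q[2],q[3],q[0]])).as_rotvec())
    return r
for g in(0,1.57,-1.57,3.14):
    r=least_squares(f,[.3,0,.45,.43,.3,.1,g,0]); print(r.x.round(4),np.abs(r.fun).max())
E
```

```text
3.0833 [-0.087 -0.096  1.733  0.095  1.301  1.132] [0.403 0.106 0.404] [-0.019  0.98   0.166  0.11 ]
[ 0.2742 -0.      0.588   0.3917  0.3233  0.111   1.5708  0.1141] 8.233054435705032e-09
[ 0.2742 -0.      0.588   0.3917  0.3233  0.111   1.5708  0.1141] 8.233054417719007e-09
[ 0.2742 -0.      0.588   0.3917  0.3233  0.111   1.5708  0.1141] 8.233054409982186e-09
[ 0.2742 -0.      0.588   0.3917  0.3233  0.111   1.5708  0.1141] 8.233054429474956e-09
```

```bash
cat > kin.py <<'E'
import numpy as np
from scipy.optimize import least_squares
from scipy.spatial.transform import Rotation as Ro
P=[.2742,0,.588,.3917,.3233,.111,np.pi/2,.1141]
LO=np.array([-3.08,-.75,.22,-1.43,0,-2.85]);HI=np.array([3.08,2.2,2.44,4.57,2.65,2.85])
ST=np.array([.6646,.0461]);YAW=-.2026
def fk(j,p=P):
    h,e,L1,L2,Lt,d,g,L3=p; Rz=lambda a:Ro.from_rotvec([0,0,a]);Ry=lambda a:Ro.from_rotvec([0,a,0])
    R=Rz(j[0]); x=np.array([0,0,h])+R.apply([e,d,0])
    R=R*Ry(j[1]); x=x+R.apply([0,0,L1]); R=R*Ry(j[2]); x=x+R.apply([L3,0,L2]); R=R*Rz(j[3])*Ry(j[4]); x=x+R.apply([0,0,Lt]); return x,R*Rz(j[5]+g)
def pose(px,pz,a,flip=False,py=0):
    c,s=np.cos(YAW),np.sin(YAW); X=np.array([c,s,0]);Y=np.array([-s,c,0]);Z=np.array([0,0,1.])
    a=np.radians(a); z=np.sin(a)*X-np.cos(a)*Z; y=Y if flip else -Y
    return np.r_[ST,0]+px*X+py*Y+pz*Z, Ro.from_matrix(np.c_[np.cross(y,z),y,z])
def grip(th,a,flip=False,back=.024,r=.102):
    t=np.radians(th);b=np.radians(a); return pose(-r*np.sin(t)+back*np.sin(b),.14+r*np.cos(t)-back*np.cos(b),a,flip)
def ik(x,R,j0):
    f=lambda j:np.r_[(lambda a:np.r_[a[0]-x,.3*(a[1].inv()*R).as_rotvec()])(fk(j))]
    r=least_squares(f,np.clip(j0,LO+1e-3,HI-1e-3),bounds=(LO,HI)); return r.x,np.abs(r.fun).max()
E
python3 - <<'E'
from kin import *
np.set_printoptions(precision=2,suppress=True)
for fl in(False,True):
  for a in(35,45,55,65):
    j=np.array([-.087,-.096,1.733,.095,1.3,1.132])
    # go down from high pre-pose, tilt gradually
    for k in np.linspace(0,1,20): j,e=ik(*pose(-.22,.38,a*k,fl),j)
    print(fl,a,"pre",j,e)
    for th in range(50,115,10):
        j,e=ik(*grip(th,a,fl),j); print("  ",th,j,round(e,4))
E
```

```text
False 35 pre [ 0.06 -0.12  1.96 -0.23  0.72  1.96] 8.619151288524754e-10
   50 [-0.03  0.41  1.98 -0.58  0.18  2.28] 0.0
   60 [-0.03  0.43  2.02 -0.81  0.14  2.52] 0.0
   70 [-0.03  0.45  2.05 -1.14  0.11  2.85] 0.0014
   80 [-0.03  0.48  2.05 -1.14  0.1   2.85] 0.0082
   90 [-0.04  0.5   2.04 -1.14  0.09  2.85] 0.0147
   100 [-0.04  0.54  2.03 -1.15  0.08  2.85] 0.0205
   110 [-0.05  0.57  2.02 -1.15  0.07  2.85] 0.0254
False 45 pre [ 0.11 -0.15  2.08 -0.48  0.49  2.22] 1.2002399074617642e-11
   50 [-0.04  0.39  2.02 -1.16  0.09  2.85] 0.0269
   60 [-0.05  0.4   2.03 -1.16  0.09  2.85] 0.0336
   70 [-0.05  0.42  2.04 -1.16  0.08  2.85] 0.0406
   80 [-0.05  0.45  2.04 -1.16  0.07  2.85] 0.0476
   90 [-0.05  0.47  2.04 -1.16  0.06  2.85] 0.0542
   100 [-0.06  0.51  2.03 -1.17  0.06  2.85] 0.0602
   110 [-0.06  0.54  2.01 -1.17  0.05  2.85] 0.0653
False 55 pre [ 0.15 -0.14  2.21 -1.09  0.32  2.85] 0.002603454323057325
   50 [-0.07  0.36  2.02 -1.19  0.06  2.85] 0.0661
   60 [-0.07  0.37  2.03 -1.19  0.05  2.85] 0.0728
   70 [-0.07  0.39  2.04 -1.19  0.05  2.85] 0.0797
   80 [-0.07  0.
[... 1631 characters left out ...]
  0.02] 0.0694
   70 [ 0.02  0.41  2.02 -1.43  0.18  0.04] 0.0761
   80 [ 0.03  0.44  2.02 -1.43  0.19  0.05] 0.0828
   90 [ 0.04  0.47  2.01 -1.43  0.2   0.06] 0.0891
   100 [ 0.04  0.5   1.99 -1.43  0.2   0.07] 0.0949
   110 [ 0.04  0.54  1.98 -1.43  0.21  0.07] 0.0999
True 65 pre [ 0.18 -0.15  2.24 -1.43  0.33  0.05] 0.029606180700713573
   50 [ 0.03  0.36  1.98 -1.43  0.21  0.03] 0.1029
   60 [ 0.05  0.37  1.99 -1.43  0.22  0.05] 0.109
   70 [ 0.06  0.39  2.   -1.43  0.24  0.06] 0.1153
   80 [ 0.08  0.42  1.99 -1.43  0.26  0.08] 0.1215
   90 [ 0.09  0.45  1.98 -1.43  0.28  0.1 ] 0.1274
   100 [ 0.1   0.49  1.97 -1.43  0.29  0.12] 0.1327
   110 [ 0.1   0.53  1.95 -1.43  0.3   0.13] 0.1373
```

```bash
python3 - <<'E'
from kin import *
np.set_printoptions(precision=2,suppress=True)
for fl in(False,True):
  for a in(45,55,65,75):
    best=None
    for j6 in(-2.,-1,0,1,2.):
      for j4 in(2.,2.8,3.5):
        j,e=ik(*grip(70,a,fl),np.array([0,.3,2.1,j4,.5,j6]))
        if e<1e-4 and (best is None): best=j
    if best is None: print(fl,a,"none"); continue
    j,e=ik(*pose(-.2,.3,a,fl),best);print(fl,a,"pre",j,round(e,4))
    j=best
    for th in range(40,125,10):
        j,e=ik(*grip(th,a,fl),j); print("  ",th,j,round(e,4))
E
```

```text
False 45 pre [ 0.06  0.07  2.28  4.57  0.18 -2.82] 0.0159
   40 [-0.02  0.42  2.06  3.95  0.18 -2.24] 0.0
   50 [-0.02  0.44  2.1   3.78  0.22 -2.06] 0.0
   60 [-0.01  0.47  2.13  3.66  0.28 -1.93] 0.0
   70 [-0.01  0.51  2.16  3.57  0.33 -1.84] 0.0
   80 [-0.01  0.55  2.18  3.51  0.4  -1.77] 0.0
   90 [-0.01  0.6   2.2   3.46  0.45 -1.72] 0.0
   100 [-0.01  0.65  2.2   3.43  0.51 -1.69] 0.0
   110 [-0.01  0.7   2.2   3.41  0.55 -1.66] 0.0
   120 [-0.01  0.74  2.18  3.39  0.58 -1.65] 0.0
False 55 pre [ 0.13  0.11  2.34  4.02  0.36 -2.22] 0.0
   40 [-0.01  0.5   2.17  3.48  0.5  -1.76] 0.0
   50 [ 0.    0.53  2.2   3.46  0.56 -1.72] 0.0
   60 [ 0.01  0.57  2.24  3.43  0.63 -1.69] 0.0
   70 [ 0.01  0.61  2.26  3.41  0.7  -1.66] 0.0
   80 [ 0.01  0.67  2.28  3.4   0.77 -1.63] 0.0
   90 [ 0.02  0.72  2.29  3.38  0.84 -1.61] 0.0
   100 [ 0.01  0.78  2.29  3.37  0.89 -1.59] 0.0
   110 [ 0.01  0.83  2.28  3.36  0.93 -1.58] 0.0
   120 [ 0.01  0.87  2.26  3.35  0.95 -1.57] 0.0
False 65 pre [ 0.2   0.24  2.44  3.72  0.72 -1.85] 0.0037
   40 [ 0.01  0.62  2.25  3.39  0.87 -1.64] 0.0
   50 [ 0.0
[... 1953 characters left out ...]
.02 1.54] 0.0
   70 [0.03 0.77 2.34 3.38 1.1  1.56] 0.0
   80 [0.03 0.83 2.35 3.37 1.17 1.58] 0.0
   90 [0.03 0.89 2.36 3.37 1.24 1.6 ] 0.0
   100 [0.03 0.95 2.35 3.36 1.28 1.61] 0.0
   110 [0.03 0.99 2.33 3.36 1.31 1.61] 0.0
   120 [0.02 1.03 2.31 3.35 1.33 1.62] 0.0
True 75 pre [0.33 0.39 2.44 3.83 1.02 1.35] 0.0187
   40 [0.02 0.78 2.31 3.37 1.26 1.56] 0.0
   50 [0.03 0.83 2.34 3.37 1.34 1.58] 0.0
   60 [0.04 0.89 2.37 3.38 1.42 1.6 ] 0.0
   70 [0.04 0.95 2.38 3.38 1.49 1.62] 0.0
   80 [0.05 1.02 2.39 3.38 1.56 1.63] 0.0
   90 [0.05 1.07 2.38 3.38 1.61 1.65] 0.0
   100 [0.05 1.12 2.37 3.38 1.65 1.66] 0.0
   110 [0.04 1.16 2.35 3.38 1.67 1.66] 0.0
   120 [0.04 1.19 2.32 3.37 1.67 1.66] 0.0
```

```bash
cat > plan.py <<'E'
from kin import *
def stand(x): c,s=np.cos(YAW),np.sin(YAW); d=x[:2]-ST; return np.array([c*d[0]+s*d[1],-s*d[0]+c*d[1],x[2]])
def rows_from(poses):
    "tool-frame rows between successive poses, accumulating the rounding"
    x,R=poses[0]; out=[]
    for X,Q in poses[1:]:
        d=R.inv().apply(X-x)/.5; r=(R.inv()*Q).as_rotvec()/np.pi; v=np.r_[d,r].round(3); out.append(v.tolist())
        x=x+R.apply(v[:3]*.5); R=R*Ro.from_rotvec(v[3:]*np.pi)
    return out
def seg(j0,j1):
    for n in range(2,80):
        J=[j0+(j1-j0)*k/n for k in range(n+1)]; p=[fk(j) for j in J]
        if all(np.linalg.norm(b[0]-a[0])<.040 and (a[1].inv()*b[1]).magnitude()<np.radians(7.0) for a,b in zip(p,p[1:])) and np.abs(j1-j0).max()/n<.155: return J
def show(rows):
    rows=rows+[[0]*6]*(-len(rows)%5)
    for i in range(0,len(rows),5): print(rows[i:i+5])
E
python3 - <<'E'
from plan import *
from cell import robot
np.set_printoptions(precision=3,suppress=True)
j0=robot.get_obs()["joints"]
seed=np.array([.02,.65,2.28,3.4,.9,1.5])
T,e1=ik(*grip(75,60,True),seed); 
print("T",T,e1); j=T
for back in(.04,.064,.094):
    j,e=ik(*grip(75,60,True,back=.024-back),j); print(back,j,round(e,4))
    if back==.094: B=j
W1=np.array([.1,-.15,2.2,.1,.6,1.2]);W2=np.array([.1,0,2.3,3.5,.6,1.4])
n=0
for a,b in((j0,W1),(W1,W2),(W2,B)):
    J=seg(a,b); n+=len(J)-1; print(len(J)-1)
    for q in J[::4]+[J[-1]]:
        x,R=fk(q); c=x+R.apply([.072,0,-.169]); print("  ",stand(x),"z",R.apply([0,0,1]),"cam",stand(c))
E
```

```text
T [0.022 0.715 2.312 3.384 0.936 1.539] 5.1395988229230305e-09
0.04 [0.05  0.666 2.382 3.409 0.957 1.542] 0.0
0.064 [0.069 0.633 2.422 3.428 0.964 1.543] 0.0
0.094 [0.115 0.564 2.44  3.504 0.908 1.508] 0.0038
5
   [-0.268  0.006  0.404] z [ 0.209  0.073 -0.975] cam [-0.24   0.023  0.585]
   [-0.318  0.047  0.308] z [ 0.417  0.093 -0.904] cam [-0.33   0.054  0.491]
   [-0.336  0.052  0.29 ] z [ 0.465  0.103 -0.879] cam [-0.359  0.056  0.472]
30
   [-0.336  0.052  0.29 ] z [ 0.465  0.103 -0.879] cam [-0.359  0.056  0.472]
   [-0.354  0.128  0.3  ] z [ 0.452  0.344 -0.823] cam [-0.355  0.066  0.472]
   [-0.35   0.19   0.336] z [ 0.498  0.53  -0.687] cam [-0.348  0.069  0.474]
   [-0.323  0.227  0.387] z [ 0.597  0.624 -0.504] cam [-0.34   0.066  0.473]
   [-0.28   0.23   0.439] z [ 0.727  0.607 -0.319] cam [-0.332  0.057  0.469]
   [-0.23   0.2    0.478] z [ 0.858  0.483 -0.175] cam [-0.326  0.045  0.46 ]
   [-0.184  0.141  0.494] z [ 0.956  0.275 -0.102] cam [-0.324  0.031  0.447]
   [-0.156  0.064  0.482] z [ 0.993  0.025 -0.116] cam [-0.326  0.018  0.431]
   [-0.151  0.024  0.466] z [ 0.983 -0.1   -0.156] cam [-0.329  0.013  0.421]
8
   [-0.151  0.024  0.466] z [ 0.983 -0.1   -0.156] cam [-0.329  0.013  0.421]
   [-0.137  0.018  0.329] z [ 0.929 -0.142 -0.342] cam [-0.32   0.013  0.319]
   [-0.156  0.003  0.203] z [ 0.841 -0.183 -0.509] cam [-0.338  0.005  0.227]
   [-0.156  0.003  0.203] z [ 0.841 -0.183 -0.509] cam [-0.338  0.005  0.227]
```

```bash
python3 - <<'E'
from plan import *
from cell import robot
np.set_printoptions(precision=3,suppress=True)
j0=robot.get_obs()["joints"]
T,e=ik(*grip(80,57,True),np.array([.02,.65,2.28,3.4,.9,1.5])); print(T,e)
B,e=ik(*grip(80,57,True,back=.024-.062),T); print(B,e,stand(fk(B)[0]))
W1=np.array([.1,-.15,2.2,.1,.6,1.2]);W2=np.array([.1,0,2.3,3.5,.6,1.4])
p=[fk(j0)]
for a,b in((j0,W1),(W1,W2),(W2,B)): p+=[fk(q) for q in seg(a,b)[1:]]
show(rows_from(p))
E
```

```text
[0.018 0.697 2.297 3.388 0.851 1.528] 8.296696663023793e-14
[0.06  0.603 2.395 3.433 0.857 1.522] 2.4789414965198375e-10 [-0.132  0.     0.178]
[[-0.013, -0.03, 0.054, -0.005, 0.017, -0.005], [-0.02, -0.031, 0.046, -0.005, 0.017, -0.004], [-0.028, -0.032, 0.038, -0.004, 0.017, -0.005], [-0.033, -0.033, 0.03, -0.004, 0.017, -0.004], [-0.038, -0.032, 0.019, -0.003, 0.018, -0.005]]
[[0.011, -0.039, 0.003, 0.019, 0.004, 0.032], [0.01, -0.039, 0.003, 0.02, 0.005, 0.033], [0.01, -0.038, 0.002, 0.019, 0.004, 0.032], [0.01, -0.036, 0.003, 0.019, 0.005, 0.033], [0.01, -0.037, 0.003, 0.019, 0.004, 0.032]]
[[0.009, -0.035, 0.002, 0.018, 0.004, 0.033], [0.01, -0.035, 0.002, 0.019, 0.005, 0.033], [0.01, -0.034, 0.003, 0.018, 0.004, 0.033], [0.011, -0.033, 0.002, 0.018, 0.005, 0.034], [0.011, -0.033, 0.002, 0.017, 0.004, 0.033]]
[[0.011, -0.033, 0.001, 0.018, 0.005, 0.033], [0.012, -0.032, 0.002, 0.018, 0.005, 0.034], [0.012, -0.032, 0.001, 0.017, 0.005, 0.033], [0.013, -0.031, 0.002, 0.018, 0.005, 0.033], [0.014, -0.032, 0.001, 0.017, 0.006, 0.034]]
[[0.014, -0.031, 0.0, 0.017, 0.005, 0.033], [0.
[... 322 characters left out ...]
01, 0.019, 0.007, 0.032], [0.019, -0.036, -0.0, 0.019, 0.006, 0.033]]
[[0.018, -0.036, -0.001, 0.019, 0.007, 0.032], [0.019, -0.038, -0.001, 0.019, 0.007, 0.032], [0.019, -0.039, -0.001, 0.02, 0.006, 0.032], [0.018, -0.039, -0.0, 0.02, 0.006, 0.031], [0.018, -0.041, -0.001, 0.02, 0.006, 0.032]]
[[0.067, -0.011, 0.032, 0.005, 0.017, -0.003], [0.067, -0.01, 0.031, 0.005, 0.016, -0.003], [0.067, -0.011, 0.03, 0.005, 0.017, -0.002], [0.067, -0.01, 0.029, 0.005, 0.016, -0.003], [0.067, -0.01, 0.027, 0.004, 0.017, -0.002]]
[[0.066, -0.011, 0.027, 0.005, 0.016, -0.002], [0.066, -0.01, 0.025, 0.004, 0.017, -0.003], [0.066, -0.009, 0.024, 0.004, 0.016, -0.002], [0, 0, 0, 0, 0, 0], [0, 0, 0, 0, 0, 0]]
```

drive_tool(rows=[[-0.013,-0.03,0.054,-0.005,0.017,-0.005],[-0.02,-0.031,0.046,-0.005,0.017,-0.004],[-0.028,-0.032,0.038,-0.004,0.017,-0.005],[-0.033,-0.033,0.03,-0.004,0.017,-0.004],[-0.038,-0.032,0.019,-0.003,0.018,-0.005]])

```text
time: 3.5
tool_pos: [0.3433, 0.1614, 0.2896]
ee_rot: [-0.003, 0.95, 0.19, 0.247]
contact_force: [0.5, 0.4, -1.1]
width: 0.997
gripper_force: 0.0
```

drive_tool(rows=[[0.011,-0.039,0.003,0.019,0.004,0.032],[0.01,-0.039,0.003,0.02,0.005,0.033],[0.01,-0.038,0.002,0.019,0.004,0.032],[0.01,-0.036,0.003,0.019,0.005,0.033],[0.01,-0.037,0.003,0.019,0.004,0.032]])

```text
time: 3.92
tool_pos: [0.3453, 0.2571, 0.3074]
ee_rot: [-0.214, 0.947, -0.023, 0.237]
contact_force: [-0.3, 0.3, 0.1]
width: 0.999
gripper_force: 0.0
```

drive_tool(rows=[[0.009,-0.035,0.002,0.018,0.004,0.033],[0.01,-0.035,0.002,0.019,0.005,0.033],[0.01,-0.034,0.003,0.018,0.004,0.033],[0.011,-0.033,0.002,0.018,0.005,0.034],[0.011,-0.033,0.002,0.017,0.004,0.033]])

```text
time: 4.33
tool_pos: [0.3759, 0.3187, 0.3611]
ee_rot: [-0.397, 0.862, -0.24, 0.207]
contact_force: [0.4, -0.1, -0.7]
width: 1.003
gripper_force: 0.0
```

```bash
python3 log.py
```

```text
4.3333 [ 0.091 -0.106  2.234  1.223  0.602  1.285] [0.376 0.319 0.361] [-0.397  0.862 -0.24   0.207]
```

The arm's joints are following the planned branch, so I'll continue.

drive_tool(rows=[[0.011,-0.033,0.001,0.018,0.005,0.033],[0.012,-0.032,0.002,0.018,0.005,0.034],[0.012,-0.032,0.001,0.017,0.005,0.033],[0.013,-0.031,0.002,0.018,0.005,0.033],[0.014,-0.032,0.001,0.017,0.006,0.034]])

```text
time: 4.75
tool_pos: [0.4271, 0.3285, 0.4275]
ee_rot: [-0.54, 0.699, -0.44, 0.162]
contact_force: [0.1, 1.0, 0.1]
width: 0.995
gripper_force: 0.0
```

drive_tool(rows=[[0.014,-0.031,0.0,0.017,0.005,0.033],[0.015,-0.032,0.001,0.018,0.006,0.033],[0.016,-0.032,0.0,0.017,0.006,0.034],[0.016,-0.032,0.0,0.018,0.006,0.033],[0.017,-0.032,0.0,0.018,0.006,0.033]])

```text
time: 5.17
tool_pos: [0.4808, 0.2825, 0.4787]
ee_rot: [0.633, -0.474, 0.602, -0.108]
contact_force: [0.7, 0.0, 1.0]
width: 1.003
gripper_force: 0.0
```

drive_tool(rows=[[0.017,-0.034,0.0,0.018,0.006,0.033],[0.018,-0.033,0.0,0.018,0.007,0.032],[0.018,-0.035,0.0,0.018,0.006,0.033],[0.018,-0.035,-0.001,0.019,0.007,0.032],[0.019,-0.036,0.0,0.019,0.006,0.033]])

```text
time: 5.58
tool_pos: [0.5179, 0.1952, 0.4945]
ee_rot: [0.67, -0.206, 0.711, -0.053]
contact_force: [-0.1, 0.1, 0.7]
width: 0.994
gripper_force: 0.0
```

drive_tool(rows=[[0.018,-0.036,-0.001,0.019,0.007,0.032],[0.019,-0.038,-0.001,0.019,0.007,0.032],[0.019,-0.039,-0.001,0.02,0.006,0.032],[0.018,-0.039,0.0,0.02,0.006,0.031],[0.018,-0.041,-0.001,0.02,0.006,0.032]])

```text
time: 6.0
tool_pos: [0.5203, 0.0933, 0.4658]
ee_rot: [0.649, 0.082, 0.756, -0.004]
contact_force: [-0.1, -0.4, -0.4]
width: 0.996
gripper_force: 0.0
```

```bash
python3 log.py
```

```text
6.0 [ 0.091 -0.005  2.302  3.51   0.596  1.396] [0.52  0.093 0.466] [ 0.649  0.082  0.756 -0.004]
```

drive_tool(rows=[[0.067,-0.011,0.032,0.005,0.017,-0.003],[0.067,-0.01,0.031,0.005,0.016,-0.003],[0.067,-0.011,0.03,0.005,0.017,-0.002],[0.067,-0.01,0.029,0.005,0.016,-0.003],[0.067,-0.01,0.027,0.004,0.017,-0.002]])

```text
time: 6.42
tool_pos: [0.547, 0.0772, 0.2833]
ee_rot: [0.541, 0.089, 0.835, -0.036]
contact_force: [1.0, 0.0, -0.2]
width: 0.998
gripper_force: 0.0
```

drive_tool(rows=[[0.066,-0.011,0.027,0.005,0.016,-0.002],[0.066,-0.01,0.025,0.004,0.017,-0.003],[0.066,-0.009,0.024,0.004,0.016,-0.002],[0,0,0,0,0,0],[0,0,0,0,0,0]])

```text
time: 6.83
tool_pos: [0.5327, 0.0671, 0.1774]
ee_rot: [0.473, 0.093, 0.875, -0.053]
contact_force: [0.5, 0.2, 0.4]
width: 0.999
gripper_force: 0.0
```

```bash
python3 log.py; cat > go.py <<'E'
# rows from the measured pose to/through stand-plane grip poses: args n th a back [n th a back ...]
from plan import *
from cell import robot
import sys
o=robot.get_obs(); q=o["ee_rot"]; x=o["tool_pos"]; R=Ro.from_quat([q[1],q[2],q[3],q[0]])
print("stand",stand(x).round(4)); z=R.apply([0,0,1])
p=[(x,R)]; A=list(map(float,sys.argv[1:])); j=o["joints"]; last=None
for n,th,a,b in zip(*[iter(A)]*4):
    g=np.array([th,a,b])
    for k in range(1,int(n)+1):
        if last is None:
            X,Q=grip(th,a,True,back=b); s=(R.inv()*Q).as_rotvec()*k/n; p.append((x+(X-x)*k/n,R*Ro.from_rotvec(s)))
        else:
            c=last+(g-last)*k/n; p.append(grip(c[0],c[1],True,back=c[2]))
    last=g; j,e=ik(*p[-1],j); print(th,"joints",j.round(2),"err",round(e,4))
show(rows_from(p))
E
python3 go.py 3 80 57 -.038 5 80 57 .024 5 101 57 .024
python3 - <<'E'
from h import *
cv2.imwrite("pics/s1.png",cv2.resize(get_image("side")[100:300,100:320],None,fx=2.5,fy=2.5)); cv2.imwrite("pics/w1.png",get_image("wrist"))
a=cv2.imread("pics/s1.png");b=cv2.imread("pics/w1.png"); b=cv2.resize(b,(248,186)); v=np.zeros((500,798,3),np.uint8); v[:,:550]=a; v[:186,550:]=b; cv2.imwrite("pics/v1.png",v)
E
```

```text
6.8333 [0.052 0.604 2.4   3.439 0.86  1.518] [0.533 0.067 0.177] [ 0.473  0.093  0.875 -0.053]
stand [-0.1334 -0.006   0.1774]
80.0 joints [0.06 0.6  2.4  3.43 0.86 1.52] err 0.0
80.0 joints [0.02 0.7  2.3  3.39 0.85 1.53] err 0.0
101.0 joints [0.02 0.81 2.3  3.37 0.97 1.56] err 0.0
[[-0.001, 0.004, 0.0, -0.001, -0.0, -0.0], [-0.001, 0.004, 0.0, -0.001, -0.001, -0.001], [-0.001, 0.004, 0.001, -0.002, -0.0, 0.0], [0.0, -0.0, 0.024, 0.0, -0.0, 0.0], [0.0, -0.0, 0.025, 0.0, -0.0, 0.0]]
[[0.0, -0.0, 0.025, 0.0, -0.0, 0.0], [0.0, -0.0, 0.025, 0.0, -0.0, 0.0], [0.0, -0.0, 0.025, 0.0, -0.0, 0.0], [0.014, -0.0, 0.006, 0.0, -0.0, 0.0], [0.013, -0.0, 0.007, 0.0, -0.0, 0.0]]
[[0.012, -0.0, 0.009, 0.0, -0.0, 0.0], [0.012, -0.0, 0.009, 0.0, -0.0, 0.0], [0.011, -0.0, 0.01, 0.0, -0.0, 0.0], [0, 0, 0, 0, 0, 0], [0, 0, 0, 0, 0, 0]]
```

View pics/v1.png

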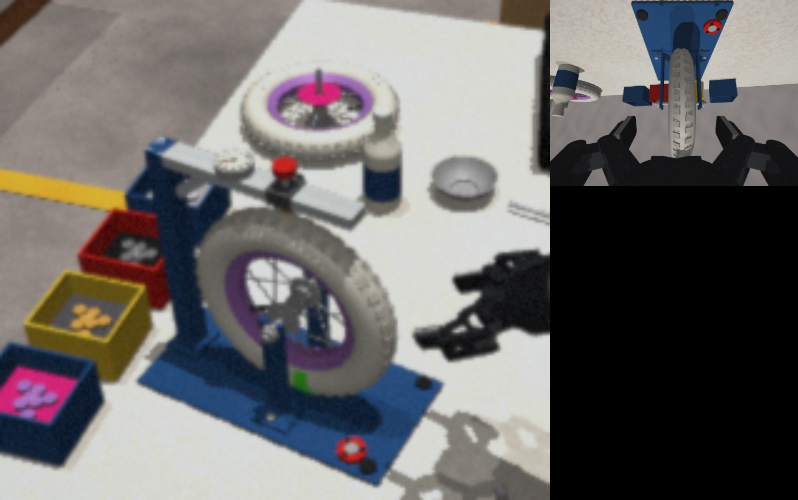

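The side and wrist views show the open fingers lined up either side of the tyre, with the tape still near the bottom. I'll enter and grip.

drive_tool(rows=[[-0.001,0.004,0,-0.001,0,0],[-0.001,0.004,0,-0.001,-0.001,-0.001],[-0.001,0.004,0.001,-0.002,0,0],[0,0,0.024,0,0,0],[0,0,0.025,0,0,0]])

```text
time: 7.35
tool_pos: [0.5559, 0.069, 0.1672]
ee_rot: [0.477, 0.088, 0.873, -0.047]
contact_force: [0.9, -0.6, 0.1]
width: 1.002
gripper_force: 0.0
```

drive_tool(rows=[[0,0,0.025,0,0,0],[0,0,0.025,0,0,0],[0,0,0.025,0,0,0],[0.014,0,0.006,0,0,0],[0.013,0,0.007,0,0,0]])

```text
time: 7.77
tool_pos: [0.5858, 0.0622, 0.1301]
ee_rot: [0.476, 0.089, 0.874, -0.048]
contact_force: [0.3, 0.5, -0.2]
width: 0.996
gripper_force: 0.0
```

drive_tool(rows=[[0.012,0,0.009,0,0,0],[0.012,0,0.009,0,0,0],[0.011,0,0.01,0,0,0],[0,0,0,0,0,0],[0,0,0,0,0,0]])

```text
time: 8.18
tool_pos: [0.5863, 0.0623, 0.1078]
ee_rot: [0.475, 0.089, 0.874, -0.048]
contact_force: [-0.1, 0.3, -0.6]
width: 1.002
gripper_force: 0.0
```

drive_tool(rows=[[0,0,0,0,0,0],[0,0,0,0,0,0],[0,0,0,0,0,0],[0,0,0,0,0,0],[0,0,0,0,0,0]], jaw=-1, force=30)

```text
time: 8.6
tool_pos: [0.586, 0.066, 0.1087]
ee_rot: [0.475, 0.084, 0.875, -0.045]
contact_force: [-1.4, 9.4, -0.5]
width: 0.501
gripper_force: 30.0
```

drive_tool(rows=[[0,0,0,0,0,0],[0,0,0,0,0,0],[0,0,0,0,0,0],[0,0,0,0,0,0],[0,0,0,0,0,0]])

```text
time: 9.02
tool_pos: [0.586, 0.0661, 0.1088]
ee_rot: [0.475, 0.084, 0.875, -0.045]
contact_force: [-0.1, 8.2, 0.9]
width: 0.503
gripper_force: 30.0
```

```bash
python3 log.py; python3 go.py 2 101 57 .024 13 43.5 57 .024; echo DOWN; python3 - <<'E'
from plan import *
show(rows_from([grip(t,57,True) for t in np.linspace(43.5,101,6)]))
E
```

```text
9.0167 [0.02  0.811 2.305 3.356 0.97  1.565] [0.586 0.066 0.109] [ 0.475  0.084  0.875 -0.045]
stand [-0.081   0.0037  0.1088]
101.0 joints [0.02 0.81 2.3  3.37 0.97 1.56] err 0.0
43.5 joints [-0.    0.53  2.2   3.45  0.59  1.43] err 0.0
[[0.001, -0.004, 0.002, 0.002, 0.0, 0.001], [0.0, -0.003, 0.001, 0.001, 0.0, 0.001], [-0.012, -0.0, -0.01, 0.0, 0.0, -0.0], [-0.012, -0.0, -0.01, 0.0, 0.0, -0.0], [-0.013, -0.0, -0.009, 0.0, 0.0, -0.0]]
[[-0.014, -0.0, -0.007, 0.0, 0.0, -0.0], [-0.015, -0.0, -0.007, 0.0, 0.0, -0.0], [-0.014, -0.0, -0.005, 0.0, 0.0, -0.0], [-0.016, -0.0, -0.004, 0.0, 0.0, -0.0], [-0.015, -0.0, -0.003, 0.0, 0.0, -0.0]]
[[-0.016, -0.0, -0.002, 0.0, 0.0, -0.0], [-0.015, -0.0, -0.0, 0.0, 0.0, -0.0], [-0.016, -0.0, 0.0, 0.0, 0.0, -0.0], [-0.016, -0.0, 0.002, 0.0, 0.0, -0.0], [-0.015, -0.0, 0.003, 0.0, 0.0, -0.0]]
DOWN
[[0.041, -0.0, -0.006, 0.0, 0.0, 0.0], [0.04, 0.0, 0.003, 0.0, 0.0, 0.0], [0.04, -0.0, 0.011, 0.0, 0.0, 0.0], [0.036, -0.0, 0.018, 0.0, 0.0, 0.0], [0.032, -0.0, 0.026, 0.0, 0.0, 0.0]]
```

drive_tool(rows=[[0,0.005,0,0,0,0],[0,0.004,0,0,0,0],[-0.012,0,-0.01,0,0,0],[-0.012,0,-0.01,0,0,0],[-0.013,0,-0.009,0,0,0]])

```text
time: 9.43
tool_pos: [0.5847, 0.0663, 0.1326]
ee_rot: [0.475, 0.09, 0.874, -0.048]
contact_force: [-0.7, -2.7, -1.6]
width: 0.49
gripper_force: 29.7
```

drive_tool(rows=[[-0.014,0,-0.007,0,0,0],[-0.015,0,-0.007,0,0,0],[-0.014,0,-0.005,0,0,0],[-0.016,0,-0.004,0,0,0],[-0.015,0,-0.003,0,0,0]])

```text
time: 9.85
tool_pos: [0.5875, 0.0657, 0.1686]
ee_rot: [0.47, 0.089, 0.877, -0.048]
contact_force: [-23.4, 2.6, 8.5]
width: 0.407
gripper_force: 29.7
```

drive_tool(rows=[[-0.016,0,-0.002,0,0,0],[-0.015,0,0,0,0,0],[-0.016,0,0,0,0,0],[-0.016,0,0.002,0,0,0],[-0.015,0,0.003,0,0,0]])

```text
time: 10.27
tool_pos: [0.6051, 0.0621, 0.2015]
ee_rot: [0.471, 0.088, 0.877, -0.048]
contact_force: [-42.1, 4.7, 31.0]
width: 0.375
gripper_force: 37.0
```

```bash
python3 log.py; python3 go.py 1 43.5 57 .024;  python3 - <<'E'
from h import *
for c in("side","wrist"):
    im=get_image(c); h=cv2.cvtColor(im,cv2.COLOR_BGR2HSV); m=cv2.inRange(h,(40,100,60),(80,255,255)); k,l,st,ce=cv2.connectedComponentsWithStats(m)
    print(c,[(st[i],ce[i].round(1)) for i in range(1,k) if st[i][4]>3]); cv2.imwrite(f"pics/{c}2.png",im)
E
```

```text
10.2667 [0.014 0.519 2.214 3.466 0.59  1.417] [0.605 0.062 0.202] [ 0.471  0.088  0.877 -0.048]
stand [-0.0615  0.0037  0.2015]
43.5 joints [-0.    0.53  2.2   3.45  0.59  1.43] err 0.0
[[-0.012, -0.008, 0.02, 0.001, -0.003, 0.001], [0, 0, 0, 0, 0, 0], [0, 0, 0, 0, 0, 0], [0, 0, 0, 0, 0, 0], [0, 0, 0, 0, 0, 0]]
side [(array([237, 246,  14,  10,  61], dtype=int32), array([242.1, 251. ]))]
wrist [(array([228,   6,  66,  31, 626], dtype=int32), array([259.6,  16. ])), (array([224,  40,   3,  17,  20], dtype=int32), array([224.8,  48. ])), (array([294,  41,   3,  16,  23], dtype=int32), array([295.1,  48.2]))]
```

```bash
python3 - <<'E'
import cv2,numpy as np
a=cv2.resize(cv2.imread("pics/side2.png")[150:290,150:310],None,fx=3,fy=3,interpolation=cv2.INTER_CUBIC); b=cv2.resize(cv2.imread("pics/wrist2.png")[:,110:410],(320,410)); v=np.zeros((420,800,3),np.uint8); v[:,:480]=a; v[:410,480:]=b; cv2.imwrite("pics/v2.png",v)
E
```

```text
(no output)
```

View pics/v2.png

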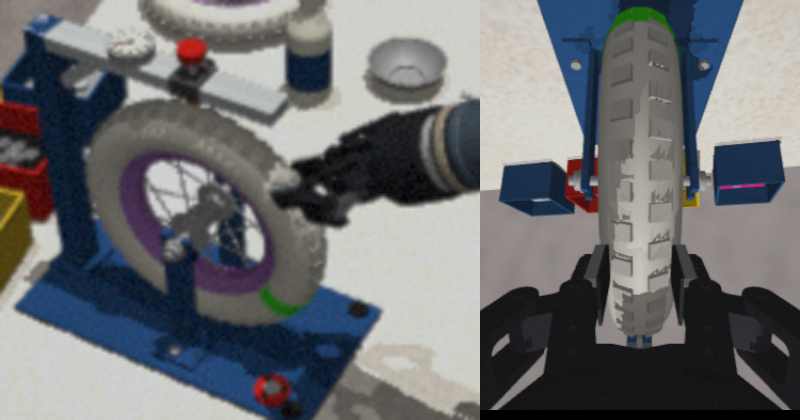

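The tape has moved up to about side (251,242), but the pads sit too far out on the tyre and are being squeezed off it. I'll open, go 12 mm deeper and regrip lower with less force.

drive_tool(rows=[[0,0,0,0,0,0],[0,0,0,0,0,0],[0,0,0,0,0,0],[0,0,0,0,0,0],[0,0,0.024,0,0,0]], jaw=1)

```text
time: 10.78
tool_pos: [0.6254, 0.0591, 0.1961]
ee_rot: [0.475, 0.088, 0.874, -0.047]
contact_force: [-0.2, -0.0, 0.2]
width: 0.997
gripper_force: 0.0
```

drive_tool(rows=[[0.041,0,-0.006,0,0,0],[0.04,0,0.003,0,0,0],[0.04,0,0.011,0,0,0],[0.036,0,0.018,0,0,0],[0.032,0,0.026,0,0,0]])

```text
time: 11.2
tool_pos: [0.5971, 0.0648, 0.1002]
ee_rot: [0.475, 0.089, 0.874, -0.047]
contact_force: [0.2, -0.1, 0.7]
width: 1.002
gripper_force: 0.0
```

```bash
sed -i 's/ST=np.array(\[.6646,.0461\])/ST=np.array([.6655,.0505])/' kin.py; python3 log.py; python3 go.py 1 101 57 .012; cat > tape.py <<'E'
from h import *
from kin import ST,YAW
im=get_image("side"); h=cv2.cvtColor(im,cv2.COLOR_BGR2HSV); m=cv2.inRange(h,(40,100,60),(80,255,255)); ys,xs=np.nonzero(m); print("px",len(ys),ys.mean(),xs.mean())
# fit tape angle: project tape's surface patch (+-7deg, section angles) centroid of visible part on +y side/tread
c,s=np.cos(YAW),np.sin(YAW); C=-camera_info("side")["R"].T@camera_info("side")["t"]
def cen(th):
    P=[]
    for dt in np.linspace(-.1,.1,7):
        t=np.radians(th)+dt; er=np.array([-np.sin(t),0,np.cos(t)])
        for ps in np.radians(np.arange(-100,101,5)):
            n=np.cos(ps)*er+np.sin(ps)*np.array([0,1,0]); X=np.array([0,0,.14])+.102*er+.023*n
            w=lambda v:np.array([c*v[0]-s*v[1],s*v[0]+c*v[1],v[2]])
            W=w(X)+np.r_[ST,0]; d=(C-W)@w(n)
            if d>0: P.append((*proj("side",W),d/np.linalg.norm(C-W)))
    P=np.array(P); return np.average(P[:,:2],axis=0,weights=P[:,2]) if len(P) else np.array([1e3,1e3])
T=np.arange(-60,200,.5); E=[np.hypot(*(cen(t)-[ys.mean(),xs.mean()])) for t in T]; k=int(np.argmin(E)); print("theta",T[k],"err px",E[k])
E
python3 tape.py
```

```text
11.2 [0.024 0.828 2.275 3.372 0.957 1.562] [0.597 0.065 0.1  ] [ 0.475  0.089  0.874 -0.047]
stand [-0.0699  0.0003  0.1002]
101.0 joints [0.04 0.8  2.32 3.39 0.97 1.56] err 0.0
[[-0.001, -0.0, -0.049, 0.001, 0.0, -0.0], [0, 0, 0, 0, 0, 0], [0, 0, 0, 0, 0, 0], [0, 0, 0, 0, 0, 0], [0, 0, 0, 0, 0, 0]]
px 29 249.20689655172413 239.9655172413793Traceback (most recent call last):
  File "tape.py", line 16, in <module>
    T=np.arange(-60,200,.5); E=[np.hypot(*(cen(t)-[ys.mean(),xs.mean()])) for t in T]; k=int(np.argmin(E)); print("theta",T[k],"err px",E[k])
                                           ~~~^^^
  File "tape.py", line 14, in cen
    if d>0: P.append((*proj("side",W),d/np.linalg.norm(C-W)))
                       ~~~~^^^^^^^^^^
  File "h.py", line 9, in proj
    i=camera_info(c); f=192/np.tan(np.radians(i["vfov"]/2)); q=i["R"]@np.asarray(P)+i["t"]
ValueError: time passes only in moves, steps and waits
```

```bash
cat >> h.py <<'E'
_ci=camera_info; _c={}
def camera_info(n):
    if n=="wrist": return _ci(n)
    if n not in _c: _c[n]=_ci(n)
    return _c[n]
E
python3 tape.py; python3 go.py 1 101 57 .036
```

```text
px 26 248.76923076923077 239.65384615384616
theta 126.5 err px 5.605536906404806
stand [-0.0695 -0.0001  0.0973]
101.0 joints [0.02 0.83 2.27 3.38 0.95 1.56] err 0.0
[[-0.006, 0.0, -0.005, 0.0, -0.001, 0.0], [0, 0, 0, 0, 0, 0], [0, 0, 0, 0, 0, 0], [0, 0, 0, 0, 0, 0], [0, 0, 0, 0, 0, 0]]
```

drive_tool(rows=[[0,0,0,0,0,0],[0,0,0,0,0,0],[0,0,0,0,0,0],[0,0,0,0,0,0],[0,0,0,0,0,0]], jaw=-1, force=20)

```text
time: 11.72
tool_pos: [0.5971, 0.0638, 0.1037]
ee_rot: [0.476, 0.09, 0.873, -0.048]
contact_force: [-0.2, -4.5, 0.0]
width: 0.528
gripper_force: 25.3
```

drive_tool(rows=[[0,0,0,0,0,0],[0,0,0,0,0,0],[-0.012,0,-0.01,0,0,0],[-0.012,0,-0.01,0,0,0],[-0.013,0,-0.009,0,0,0]])

```text
time: 12.13
tool_pos: [0.596, 0.064, 0.1264]
ee_rot: [0.476, 0.09, 0.873, -0.048]
contact_force: [3.9, -7.4, -1.6]
width: 0.529
gripper_force: 24.2
```

drive_tool(rows=[[-0.014,-0.003,-0.007,0,0,0],[-0.015,0,-0.007,0,0,0],[-0.014,0,-0.005,0,0,0],[-0.016,0,-0.004,0,0,0],[-0.015,0,-0.003,0,0,0]])

```text
time: 12.55
tool_pos: [0.6048, 0.0623, 0.1645]
ee_rot: [0.476, 0.088, 0.874, -0.047]
contact_force: [5.6, -2.9, -4.6]
width: 0.528
gripper_force: 23.7
```

drive_tool(rows=[[-0.016,0,-0.002,0,0,0],[-0.015,0,0,0,0,0],[-0.016,0,0,0,0,0],[-0.016,0,0.002,0,0,0],[-0.015,0,0.003,0,0,0]])

```text
time: 12.97
tool_pos: [0.6248, 0.0581, 0.1955]
ee_rot: [0.474, 0.087, 0.875, -0.047]
contact_force: [-0.5, -0.4, -3.3]
width: 0.528
gripper_force: 23.5
```

```bash
python3 log.py; python3 go.py 1 43.5 57 .036; python3 tape.py;  python3 - <<'E'
from h import *
cv2.imwrite("pics/w3.png",get_image("wrist")); print([(m["location"],m["score"]) for m in mark_of("wrist","tape_mark")[:2]])
E
```

```text
12.9667 [2.000e-03 5.470e-01 2.179e+00 3.446e+00 5.910e-01 1.426e+00] [0.625 0.058 0.195] [ 0.474  0.087  0.875 -0.047]
stand [-0.0414 -0.0008  0.1955]
43.5 joints [0.01 0.55 2.18 3.46 0.59 1.42] err 0.0
[[0.0, 0.002, 0.003, 0.001, -0.0, 0.001], [0, 0, 0, 0, 0, 0], [0, 0, 0, 0, 0, 0], [0, 0, 0, 0, 0, 0], [0, 0, 0, 0, 0, 0]]
px 82 226.890243902439 246.09756097560975
theta 66.5 err px 3.514437572481873
[([0.4724, 0.5096], 0.89)]
```

```bash
cat > wt.py <<'E'
from h import *
from kin import ST,YAW
c,s=np.cos(YAW),np.sin(YAW)
def theta(cam,row,col):
    i=camera_info(cam);O,d=ray(cam,row,col,i); n=np.array([-s,c,0]); k=-(n@(O-np.r_[ST,0]))/(n@d); X=O+k*d
    x=(X[:2]-ST)@[c,s]; return np.degrees(np.arctan2(-x,X[2]-.14)),np.hypot(x,X[2]-.14)
def theta2(cam,row,col): # exact crown angle: minimise ray distance
    i=camera_info(cam);O,d=ray(cam,row,col,i);d/=np.linalg.norm(d)
    T=np.radians(np.arange(-40,200,.25)); X=np.c_[ST[0]-.125*np.sin(T)*c,ST[1]-.125*np.sin(T)*s,.14+.125*np.cos(T)]-O
    D=np.linalg.norm(X-np.outer(X@d,d),axis=1); k=D.argsort()[:1]; return [(round(float(np.degrees(T[j])),2),round(float(D[j]),4)) for j in k]
if __name__=="__main__":
    import sys
    for cam in sys.argv[1:]:
        get_image(cam)
        for m in mark_of(cam,"tape_mark")[:2]: r,q=m["location"]; print(cam,round(m["score"],2),round(r*384),round(q*512),theta(cam,r*384,q*512),theta2(cam,r*384,q*512))
E
python3 wt.py wrist side top
```

```text
wrist 0.62 183 258 (np.float64(69.91973748820793), np.float64(0.5766191628041903)) [(65.75, 0.0009)]
side 0.87 219 254 (np.float64(61.669443639068206), np.float64(0.12997095071905804)) [(62.5, 0.0036)]
top 0.82 187 227 (np.float64(54.27886767271222), np.float64(0.1484233639326255)) [(66.0, 0.0045)]
top 0.65 131 234 (np.float64(-2.856149993435706), np.float64(0.1692294525392959)) [(-10.0, 0.0061)]
```

```bash
python3 - <<'E'
from plan import *
L=lambda a,b,n:show(rows_from([grip(t,57,True,back=.036) for t in np.linspace(a,b,n+1)]))
L(43.5,85,5);print("up");L(85,43.5,10);print("dn2");L(43.5,75,5)
E
```

```text
[[0.029, -0.0, -0.005, 0.0, 0.0, 0.0], [0.03, -0.0, -0.0, 0.0, 0.0, 0.0], [0.029, -0.0, 0.003, 0.0, 0.0, 0.0], [0.028, -0.0, 0.008, 0.0, 0.0, 0.0], [0.027, -0.0, 0.012, 0.0, 0.0, 0.0]]
up
[[-0.013, -0.0, -0.006, 0.0, 0.0, 0.0], [-0.014, 0.0, -0.006, 0.0, 0.0, 0.0], [-0.014, -0.0, -0.004, 0.0, 0.0, 0.0], [-0.014, 0.0, -0.004, 0.0, 0.0, 0.0], [-0.015, 0.0, -0.002, 0.0, 0.0, 0.0]]
[[-0.015, 0.0, -0.002, 0.0, 0.0, 0.0], [-0.015, 0.0, 0.0, 0.0, 0.0, 0.0], [-0.014, 0.0, 0.001, 0.0, 0.0, 0.0], [-0.015, 0.0, 0.002, 0.0, 0.0, 0.0], [-0.014, 0.0, 0.003, 0.0, 0.0, 0.0]]
dn2
[[0.022, 0.0, -0.004, 0.0, 0.0, 0.0], [0.022, -0.0, -0.002, 0.0, 0.0, 0.0], [0.023, 0.0, 0.001, 0.0, 0.0, 0.0], [0.022, -0.0, 0.004, 0.0, 0.0, 0.0], [0.022, -0.0, 0.005, 0.0, 0.0, 0.0]]
```

drive_tool(rows=[[0,0,0,0,0,0],[0,0,0,0,0,0],[0,0,0,0,0,0],[0,0,0,0,0,0],[0,0,0,0,0,0]], jaw=1)

```text
time: 13.83
tool_pos: [0.6257, 0.0571, 0.1954]
ee_rot: [0.475, 0.089, 0.874, -0.048]
contact_force: [0.0, -0.7, 0.0]
width: 1.0
gripper_force: 0.0
```

drive_tool(rows=[[0.029,0,-0.005,0,0,0],[0.03,0,0,0,0,0],[0.029,0,0.003,0,0,0],[0.028,0,0.008,0,0,0],[0.027,0,0.012,0,0,0]])

```text
time: 14.25
tool_pos: [0.5946, 0.0637, 0.1303]
ee_rot: [0.475, 0.089, 0.874, -0.048]
contact_force: [0.1, 1.0, -0.3]
width: 1.001
gripper_force: 0.0
```

drive_tool(rows=[[0,0,0,0,0,0],[0,0,0,0,0,0],[0,0,0,0,0,0],[0,0,0,0,0,0],[0,0,0,0,0,0]], jaw=-1)

```text
time: 14.67
tool_pos: [0.5955, 0.0642, 0.1319]
ee_rot: [0.476, 0.088, 0.874, -0.047]
contact_force: [0.4, 2.0, 1.1]
width: 0.529
gripper_force: 22.9
```

drive_tool(rows=[[-0.013,0,-0.006,0,0,0],[-0.014,0,-0.006,0,0,0],[-0.014,0,-0.004,0,0,0],[-0.014,0,-0.004,0,0,0],[-0.015,0,-0.002,0,0,0]])

```text
time: 15.08
tool_pos: [0.6047, 0.0622, 0.1668]
ee_rot: [0.475, 0.088, 0.874, -0.047]
contact_force: [1.1, 1.9, -2.9]
width: 0.526
gripper_force: 22.7
```

drive_tool(rows=[[-0.015,0,-0.002,0,0,0],[-0.015,0,0,0,0,0],[-0.014,0,0.001,0,0,0],[-0.015,0,0.002,0,0,0],[-0.014,0,0.003,0,0,0]])

```text
time: 15.5
tool_pos: [0.6245, 0.0581, 0.1963]
ee_rot: [0.475, 0.088, 0.874, -0.047]
contact_force: [-3.7, 3.7, 1.3]
width: 0.528
gripper_force: 22.4
```

drive_tool(rows=[[0,0,0,0,0,0],[0,0,0,0,0,0],[0,0,0,0,0,0],[0,0,0,0,0,0],[0,0,0,0,0,0]], jaw=1)

```text
time: 15.92
tool_pos: [0.6254, 0.0572, 0.1953]
ee_rot: [0.475, 0.089, 0.874, -0.048]
contact_force: [-0.2, 0.6, -0.9]
width: 0.998
gripper_force: 0.0
```

drive_tool(rows=[[0.022,0,-0.004,0,0,0],[0.022,0,-0.002,0,0,0],[0.023,0,0.001,0,0,0],[0.022,0,0.004,0,0,0],[0.022,0,0.005,0,0,0]])

```text
time: 16.33
tool_pos: [0.5974, 0.0631, 0.1474]
ee_rot: [0.475, 0.089, 0.874, -0.048]
contact_force: [-0.1, 0.3, -0.9]
width: 0.997
gripper_force: 0.0
```

```bash
python3 log.py; python3 tape.py; python3 wt.py side top
```

```text
16.3333 [0.019 0.686 2.267 3.396 0.813 1.516] [0.597 0.063 0.147] [ 0.475  0.089  0.874 -0.048]
px 165 197.53939393939393 224.5939393939394
theta 16.5 err px 0.3857552170443784
side 0.78 195 226 (np.float64(15.927672762507859), np.float64(0.11647918365822167)) [(16.5, 0.0056)]
side 0.42 188 331 (np.float64(51.868202128599435), np.float64(0.38518456501231163)) [(62.25, 0.2164)]
top 0.65 154 232 (np.float64(17.936693467879362), np.float64(0.13309123458775898)) [(18.25, 0.001)]
```

```bash
python3 - <<'E'
from plan import *
show(rows_from([grip(t,57,True,back=.036) for t in np.linspace(75,59.5,8)]))
E
```

```text
[[-0.008, -0.0, -0.002, 0.0, 0.0, 0.0], [-0.007, -0.0, -0.002, 0.0, 0.0, 0.0], [-0.008, -0.0, -0.002, 0.0, 0.0, 0.0], [-0.008, -0.0, -0.001, 0.0, 0.0, 0.0], [-0.007, 0.0, -0.001, 0.0, 0.0, 0.0]]
[[-0.008, 0.0, -0.001, 0.0, 0.0, 0.0], [-0.008, 0.0, -0.001, 0.0, 0.0, 0.0], [0, 0, 0, 0, 0, 0], [0, 0, 0, 0, 0, 0], [0, 0, 0, 0, 0, 0]]
```

drive_tool(rows=[[0,0,0,0,0,0],[0,0,0,0,0,0],[0,0,0,0,0,0],[0,0,0,0,0,0],[0,0,0,0,0,0]], jaw=-1)

```text
time: 17.0
tool_pos: [0.5979, 0.0636, 0.1485]
ee_rot: [0.476, 0.088, 0.874, -0.047]
contact_force: [-1.1, 2.9, 0.4]
width: 0.523
gripper_force: 22.3
```

```bash
python3 tape.py; python3 wt.py top
```

```text
px 164 197.6829268292683 224.67073170731706
theta 16.5 err px 0.3295805941299769
top 0.93 154 230 (np.float64(16.64347857987494), np.float64(0.16649919173285987)) [(17.75, 0.0053)]
```

drive_tool(rows=[[-0.008,0,-0.002,0,0,0],[-0.007,0,-0.002,0,0,0],[-0.008,0,-0.002,0,0,0],[-0.008,0,-0.001,0,0,0],[-0.007,0,-0.001,0,0,0]])

```text
time: 17.57
tool_pos: [0.604, 0.0623, 0.1659]
ee_rot: [0.474, 0.088, 0.875, -0.047]
contact_force: [0.1, 5.2, -2.3]
width: 0.528
gripper_force: 22.8
```

drive_tool(rows=[[-0.008,0,-0.001,0,0,0],[-0.008,0,-0.001,0,0,0],[0,0,0,0,0,0],[0,0,0,0,0,0],[0,0,0,0,0,0]])

```text
time: 17.98
tool_pos: [0.6079, 0.0615, 0.1738]
ee_rot: [0.475, 0.088, 0.874, -0.047]
contact_force: [-0.2, 6.0, -0.2]
width: 0.532
gripper_force: 23.0
```

```bash
python3 tape.py; python3 wt.py top side; python3 - <<'E'
from h import *
from kin import ST,YAW
for n in("feeler_cap","feeler_foot"):
    for c in("side","top"):
        z=.265+.012 if n[-1]=="t" else .3345
        for m in mark_of(c,n)[:1]: r,q=m["location"]; print(n,c,round(m["score"],2),r*384,q*512,proj(c,[*ST,z]))
im=get_image("side"); cv2.imwrite("pics/v3.png",cv2.resize(im[140:280,150:290],None,fx=4,fy=4,interpolation=cv2.INTER_CUBIC))
E
```

```text
px 157 192.61146496815286 215.19745222929936
theta 2.5 err px 0.9162746259150296
top 0.77 142 235 (np.float64(2.2141026384903393), np.float64(0.11098280118534988)) [(3.75, 0.0018)]
top 0.7 159 359 (np.float64(14.480030202132863), np.float64(1.9817833147264317)) [(2.0, 0.3154)]
side 0.72 188 220 (np.float64(6.423628791195564), np.float64(0.13002964403302295)) [(5.75, 0.0035)]
feeler_cap side 0.59 164.1984 211.8144 (np.float64(166.1346249369131), np.float64(213.79286821063658))
feeler_cap top 0.39 129.60000000000002 236.0832 (np.float64(131.21977948316726), np.float64(233.0321299097247))
feeler_foot side 0.66 180.096 215.9104 (np.float64(184.0952262791199), np.float64(215.12478655586176))
```

View pics/v3.png

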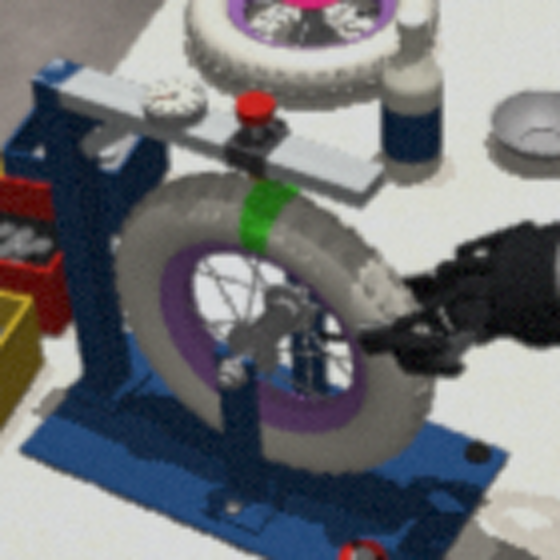

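```bash
python3 - <<'E'
from h import *
from kin import ST,YAW
c,s=np.cos(YAW),np.sin(YAW)
im=get_image("side"); h=cv2.cvtColor(im,cv2.COLOR_BGR2HSV); m=cv2.inRange(h,(40,100,60),(80,255,255))
for r in range(182,206,2):
    x=np.nonzero(m[r])[0]; print(r,x.min() if len(x) else None,x.max() if len(x) else None,x.mean() if len(x) else None)
for th in(-4,0,4,8):
    t=np.radians(th); er=np.array([-np.sin(t),0,np.cos(t)]); L=[]
    for ps in(0,30,60,80,100,120):
        p=np.radians(ps); X=np.array([0,0,.14])+.102*er+.023*(np.cos(p)*er+np.sin(p)*np.array([0,1,0]))
        L.append(tuple(np.round(proj("side",[ST[0]+c*X[0]-s*X[1],ST[1]+s*X[0]+c*X[1],X[2]]),1).tolist()))
    print(th,L)
E
```

```text
182 None None None
184 None None None
186 213 223 218.0
188 212 223 217.5
190 211 221 216.0
192 211 219 215.0
194 210 218 214.0
196 210 217 213.5
198 210 216 213.0
200 210 216 213.0
202 212 215 213.5
204 None None None
-4 [(186.8, 212.5), (190.2, 210.3), (194.6, 209.0), (197.5, 208.8), (199.9, 209.2), (201.5, 210.1)]
0 [(187.7, 215.4), (191.1, 213.1), (195.4, 211.6), (198.3, 211.2), (200.6, 211.4), (202.1, 212.1)]
4 [(188.8, 218.3), (192.2, 215.9), (196.4, 214.2), (199.2, 213.7), (201.4, 213.7), (202.9, 214.2)]
8 [(190.0, 221.2), (193.4, 218.8), (197.6, 216.8), (200.3, 216.1), (202.5, 215.9), (203.9, 216.3)]
```

drive_tool(rows=[[-0.004,0,0,0,0,0],[-0.004,0,0,0,0,0],[-0.003,0,0,0,0,0],[0,0,0,0,0,0],[0,0,0,0,0,0]])

```text
time: 18.95
tool_pos: [0.6103, 0.061, 0.1779]
ee_rot: [0.475, 0.088, 0.874, -0.047]
contact_force: [-1.5, 6.4, -0.1]
width: 0.527
gripper_force: 23.0
```

drive_tool(rows=[[0,0,0,0,0,0],[0,0,0,0,0,0],[0,0,0,0,0,0],[0,0,0,0,0,0],[0,0,0,0,0,0]], jaw=1)

```text
time: 19.37
tool_pos: [0.6111, 0.0599, 0.1782]
ee_rot: [0.476, 0.089, 0.874, -0.048]
contact_force: [-0.6, 0.8, -0.8]
width: 0.998
gripper_force: 0.0
```

drive_tool(rows=[[0,0,0,0,0,0],[0,0,0,0,0,0],[0,0,0,0,0,0],[0,0,0,0,0,0],[0,0,0,0,0,0]])

```text
time: 19.78
tool_pos: [0.611, 0.0603, 0.178]
ee_rot: [0.475, 0.089, 0.874, -0.048]
contact_force: [-0.3, 1.1, 0.2]
width: 0.995
gripper_force: 0.0
```

```bash
cat > rowfit.py <<'E'
from h import *
from kin import ST,YAW
c,s=np.cos(YAW),np.sin(YAW)
im=get_image("side"); h=cv2.cvtColor(im,cv2.COLOR_BGR2HSV); m=cv2.inRange(h,(40,100,60),(80,255,255))
def col(th,r):
    t=np.radians(th); er=np.array([-np.sin(t),0,np.cos(t)]); L=[]
    for p in np.radians(np.arange(0,121,10)):
        X=np.array([0,0,.14])+.102*er+.023*(np.cos(p)*er+np.sin(p)*np.array([0,1,0])); L.append(proj("side",[ST[0]+c*X[0]-s*X[1],ST[1]+s*X[0]+c*X[1],X[2]]))
    L=np.array(L); return np.interp(r,L[:,0],L[:,1])
T=np.arange(-12,13,1.)
for r in range(188,202,2):
    x=np.nonzero(m[r])[0]
    if len(x): print(r,round(x.mean(),1),"theta",round(float(np.interp(x.mean(),[col(t,r) for t in T],T)),1))
E
python3 rowfit.py; python3 log.py; python3 go.py 4 80 57 -.038
```

```text
188 215.0 theta -0.1
190 213.5 theta -0.3
192 213.0 theta 0.3
194 212.0 theta 0.0
196 211.5 theta 0.0
198 211.5 theta 0.4
200 211.5 theta 0.3
19.8333 [0.01  0.595 2.222 3.425 0.681 1.466] [0.611 0.06  0.178] [ 0.475  0.089  0.874 -0.048]
stand [-0.0554 -0.0013  0.178 ]
80.0 joints [0.08 0.6  2.39 3.45 0.85 1.52] err 0.0
[[0.021, 0.001, -0.032, 0.0, 0.0, -0.0], [0.02, 0.0, -0.033, 0.0, 0.0, -0.0], [0.021, 0.001, -0.032, 0.0, 0.0, -0.0], [0.021, 0.001, -0.033, 0.0, 0.0, -0.0], [0, 0, 0, 0, 0, 0]]
```

drive_tool(rows=[[0.021,0.001,-0.032,0,0,0],[0.02,0,-0.033,0,0,0],[0.021,0.001,-0.032,0,0,0],[0.021,0.001,-0.033,0,0,0],[0,0,0,0,0,0]])

```text
time: 20.25
tool_pos: [0.5314, 0.0779, 0.177]
ee_rot: [0.472, 0.088, 0.876, -0.048]
contact_force: [-0.2, 0.0, -0.3]
width: 0.996
gripper_force: 0.0
```

```bash
python3 rowfit.py; python3 - <<'E'
from plan import *
from h import *
np.set_printoptions(precision=3,suppress=True)
j=robot.get_obs()["joints"]; print(j,stand(fk(j)[0]))
for a in(57,50,45,40,35,30):
    j,e=ik(*pose(0,.34,a,True),j); print(a,j,round(e,4))
# red cap centroid in both views
for c in("side","top"):
    im=get_image(c); h=cv2.cvtColor(im,cv2.COLOR_BGR2HSV); m=cv2.inRange(h,(0,170,90),(6,255,255))|cv2.inRange(h,(174,170,90),(180,255,255)); k,l,st,ce=cv2.connectedComponentsWithStats(m)
    p=proj(c,[*ST,.3315]); print(c,"model",np.round(p,1),[(st[i][4],ce[i][::-1].round(1)) for i in range(1,k) if st[i][4]>20 and abs(ce[i][1]-p[0])<15 and abs(ce[i][0]-p[1])<15])
E
```

```text
188 215.0 theta -0.1
190 213.5 theta -0.3
192 213.0 theta 0.3
194 212.0 theta 0.0
196 211.5 theta 0.0
198 211.5 theta 0.4
200 211.5 theta 0.3
[0.076 0.603 2.392 3.449 0.853 1.518] [-0.134  0.     0.178]
57 [-0.015  0.263  1.95   4.363  0.167  0.457] 0.0
50 [-0.041  0.263  1.947  4.57   0.111  0.238] 0.0235
45 [-0.06   0.268  1.956  4.57   0.078  0.231] 0.0434
40 [-0.078  0.274  1.964  4.57   0.047  0.225] 0.0634
35 [-0.094  0.281  1.972  4.57   0.018  0.22 ] 0.0833
30 [-0.103  0.29   1.98   4.57   0.     0.22 ] 0.1036
side model [167.1 213.9] [(np.int32(54), array([166.1, 213.4]))]
top model [131.6 233.1] [(np.int32(78), array([131.7, 234.4]))]
```

```bash
sed -i 's/^ST=.*/ST=np.array([.6655,.0485]);YAW=-.2026/' kin.py; python3 - <<'E'
from plan import *
from cell import robot
np.set_printoptions(precision=3,suppress=True)
j0=robot.get_obs()["joints"]
W1=np.array([.1,-.15,2.2,.1,.6,1.2]);W2=np.array([.1,0,2.3,3.5,.6,1.4])
W0,e=ik(*pose(-.2,.44,10),np.array([0,0,1.7,.1,1.3,1.5])); print(W0,e)
T,e=ik(*pose(0,.40,0),W0); print(T,e)
p=[fk(j0)]
for a,b in((j0,W2),(W2,W1),(W1,W0),(W0,T)):
    J=seg(a,b)[1:]; p+=[fk(q) for q in J]; print(len(J),[stand(fk(q)[0]).round(2).tolist() for q in J[::3]])
show(rows_from(p))
E
```

```text
[-0.027  0.029  1.515 -0.031  1.426  1.749] 4.5181397737709125e-10
[-0.094  0.454  1.029  0.     1.658  1.679] 1.4589113694896128e-08
8 [[-0.13, 0.01, 0.21], [-0.12, 0.02, 0.32], [-0.14, 0.02, 0.43]]
30 [[-0.15, 0.04, 0.47], [-0.17, 0.1, 0.49], [-0.19, 0.16, 0.49], [-0.23, 0.2, 0.48], [-0.27, 0.22, 0.45], [-0.3, 0.23, 0.41], [-0.33, 0.22, 0.37], [-0.35, 0.19, 0.34], [-0.36, 0.14, 0.31], [-0.35, 0.09, 0.29]]
7 [[-0.31, 0.05, 0.31], [-0.25, 0.03, 0.37], [-0.2, -0.0, 0.44]]
6 [[-0.17, 0.0, 0.44], [-0.06, 0.0, 0.42]]
[[-0.065, 0.008, -0.028, -0.004, -0.016, 0.002], [-0.064, 0.009, -0.029, -0.004, -0.017, 0.003], [-0.065, 0.008, -0.03, -0.004, -0.016, 0.002], [-0.065, 0.008, -0.032, -0.005, -0.016, 0.003], [-0.066, 0.009, -0.032, -0.004, -0.017, 0.002]]
[[-0.065, 0.008, -0.033, -0.005, -0.016, 0.002], [-0.065, 0.008, -0.035, -0.005, -0.016, 0.003], [-0.065, 0.008, -0.036, -0.005, -0.017, 0.002], [-0.014, 0.042, -0.002, -0.02, -0.006, -0.031], [-0.014, 0.041, -0.002, -0.02, -0.006, -0.032]]
[[-0.015, 0.041, -0.002, -0.02, -0.007, -0.032], [-0.015, 0.039, -0.002, -0.019, -0.006, -0.032], [-
[... 1231 characters left out ...]
06, 0.04, -0.005, -0.02, -0.005, -0.032], [0.051, 0.031, -0.009, 0.001, -0.015, 0.024], [0.049, 0.03, -0.016, -0.002, -0.015, 0.025]]
[[0.048, 0.03, -0.023, -0.003, -0.015, 0.025], [0.045, 0.028, -0.03, -0.005, -0.015, 0.027], [0.042, 0.028, -0.035, -0.007, -0.014, 0.028], [0.038, 0.027, -0.04, -0.008, -0.015, 0.028], [0.035, 0.026, -0.044, -0.009, -0.013, 0.03]]
[[0.068, -0.004, 0.012, -0.0, -0.009, 0.0], [0.067, -0.002, 0.016, -0.001, -0.01, 0.0], [0.067, -0.001, 0.019, 0.0, -0.009, 0.0], [0.064, 0.001, 0.021, 0.0, -0.009, 0.0], [0.064, 0.002, 0.025, 0.001, -0.009, 0.0]]
[[0.062, 0.004, 0.028, 0.0, -0.01, 0.0], [0, 0, 0, 0, 0, 0], [0, 0, 0, 0, 0, 0], [0, 0, 0, 0, 0, 0], [0, 0, 0, 0, 0, 0]]
```

drive_tool(rows=[[-0.065,0.008,-0.028,-0.004,-0.016,0.002],[-0.064,0.009,-0.029,-0.004,-0.017,0.003],[-0.065,0.008,-0.03,-0.004,-0.016,0.002],[-0.065,0.008,-0.032,-0.005,-0.016,0.003],[-0.066,0.009,-0.032,-0.004,-0.017,0.002]])

```text
time: 20.82
tool_pos: [0.5465, 0.0914, 0.3602]
ee_rot: [0.589, 0.083, 0.803, -0.021]
contact_force: [0.7, -0.3, -0.1]
width: 0.998
gripper_force: 0.0
```

drive_tool(rows=[[-0.065,0.008,-0.033,-0.005,-0.016,0.002],[-0.065,0.008,-0.035,-0.005,-0.016,0.003],[-0.065,0.008,-0.036,-0.005,-0.017,0.002],[-0.014,0.042,-0.002,-0.02,-0.006,-0.031],[-0.014,0.041,-0.002,-0.02,-0.006,-0.032]])

```text
time: 21.23
tool_pos: [0.5244, 0.1403, 0.4861]
ee_rot: [0.667, -0.043, 0.744, -0.021]
contact_force: [0.4, 1.3, 0.4]
width: 0.995
gripper_force: 0.0
```

drive_tool(rows=[[-0.015,0.041,-0.002,-0.02,-0.007,-0.032],[-0.015,0.039,-0.002,-0.019,-0.006,-0.032],[-0.015,0.038,-0.002,-0.019,-0.007,-0.032],[-0.015,0.038,-0.002,-0.019,-0.007,-0.032],[-0.014,0.037,-0.002,-0.019,-0.006,-0.033]], jaw=-1)

```text
time: 21.65
tool_pos: [0.506, 0.2399, 0.4935]
ee_rot: [0.662, -0.327, 0.671, -0.073]
contact_force: [0.8, 0.8, 0.9]
width: 0.3
gripper_force: 0.0
```

drive_tool(rows=[[-0.015,0.036,-0.002,-0.018,-0.007,-0.032],[-0.014,0.035,-0.002,-0.018,-0.006,-0.033],[-0.014,0.035,-0.002,-0.018,-0.007,-0.033],[-0.013,0.034,-0.002,-0.018,-0.006,-0.033],[-0.013,0.034,-0.003,-0.018,-0.006,-0.033]])

```text
time: 22.07
tool_pos: [0.4589, 0.3123, 0.4614]
ee_rot: [0.602, -0.578, 0.535, -0.129]
contact_force: [-0.6, -0.2, -0.3]
width: -0.0
gripper_force: 0.0
```

drive_tool(rows=[[-0.012,0.033,-0.002,-0.017,-0.006,-0.033],[-0.012,0.033,-0.003,-0.018,-0.006,-0.033],[-0.01,0.032,-0.003,-0.017,-0.005,-0.034],[-0.011,0.033,-0.003,-0.018,-0.006,-0.033],[-0.009,0.033,-0.003,-0.017,-0.005,-0.033]])

```text
time: 22.48
tool_pos: [0.4037, 0.3348, 0.401]
ee_rot: [-0.489, 0.777, -0.354, 0.181]
contact_force: [0.6, 0.3, 0.2]
width: 0.002
gripper_force: 0.0
```

drive_tool(rows=[[-0.009,0.032,-0.003,-0.018,-0.005,-0.034],[-0.009,0.033,-0.003,-0.017,-0.005,-0.033],[-0.008,0.034,-0.004,-0.018,-0.004,-0.033],[-0.007,0.033,-0.004,-0.018,-0.005,-0.034],[-0.007,0.035,-0.004,-0.018,-0.004,-0.033]])

```text
time: 22.9
tool_pos: [0.3601, 0.3018, 0.3363]
ee_rot: [-0.326, 0.907, -0.145, 0.223]
contact_force: [-0.0, 0.3, -0.6]
width: 0.002
gripper_force: 0.0
```

drive_tool(rows=[[-0.006,0.034,-0.004,-0.018,-0.005,-0.033],[-0.007,0.036,-0.005,-0.018,-0.004,-0.033],[-0.006,0.036,-0.004,-0.019,-0.004,-0.033],[-0.005,0.037,-0.005,-0.018,-0.005,-0.033],[-0.006,0.037,-0.005,-0.019,-0.004,-0.032]])

```text
time: 23.32
tool_pos: [0.3424, 0.2229, 0.295]
ee_rot: [-0.131, 0.958, 0.071, 0.245]
contact_force: [0.6, -0.3, -1.0]
width: 0.0
gripper_force: 0.0
```

```bash
python3 log.py; python3 - <<'E'
from plan import *
from cell import robot
print(stand(robot.get_obs()["tool_pos"]))
E
```

```text
23.3167 [ 0.098 -0.137  2.208  0.436  0.603  1.218] [0.342 0.223 0.295] [-0.131  0.958  0.071  0.245]
[-0.3515504   0.10584188  0.2949812 ]
```

drive_tool(rows=[[-0.006,0.039,-0.005,-0.02,-0.005,-0.033],[-0.007,0.039,-0.006,-0.019,-0.004,-0.032],[-0.006,0.04,-0.005,-0.02,-0.005,-0.032],[0.051,0.031,-0.009,0.001,-0.015,0.024],[0.049,0.03,-0.016,-0.002,-0.015,0.025]])

```text
time: 23.73
tool_pos: [0.3878, 0.1506, 0.3237]
ee_rot: [-0.012, 0.974, 0.118, 0.195]
contact_force: [1.1, 0.9, 0.0]
width: -0.002
gripper_force: 0.0
```

drive_tool(rows=[[0.048,0.03,-0.023,-0.003,-0.015,0.025],[0.045,0.028,-0.03,-0.005,-0.015,0.027],[0.042,0.028,-0.035,-0.007,-0.014,0.028],[0.038,0.027,-0.04,-0.008,-0.015,0.028],[0.035,0.026,-0.044,-0.009,-0.013,0.03]])

```text
time: 24.15
tool_pos: [0.4706, 0.0875, 0.4418]
ee_rot: [0.01, 0.991, -0.103, 0.086]
contact_force: [1.1, 1.1, -0.6]
width: 0.003
gripper_force: 0.0
```

drive_tool(rows=[[0.068,-0.004,0.012,0,-0.009,0],[0.067,-0.002,0.016,-0.001,-0.01,0],[0.067,-0.001,0.019,0,-0.009,0],[0.064,0.001,0.021,0,-0.009,0],[0.064,0.002,0.025,0.001,-0.009,0]])

```text
time: 24.57
tool_pos: [0.6374, 0.0557, 0.4137]
ee_rot: [0.002, 0.995, -0.101, 0.016]
contact_force: [1.0, 0.2, 0.6]
width: 0.001
gripper_force: 0.0
```

drive_tool(rows=[[0.062,0.004,0.028,0,-0.01,0],[0,0,0,0,0,0],[0,0,0,0,0,0],[0,0,0,0,0,0],[0,0,0,0,0,0]])

```text
time: 24.98
tool_pos: [0.6645, 0.0486, 0.4016]
ee_rot: [0.0, 0.995, -0.101, 0.0]
contact_force: [0.0, 0.2, -0.6]
width: -0.0
gripper_force: 0.0
```

```bash
python3 rowfit.py; python3 - <<'E'
from plan import *
from h import *
o=robot.get_obs();x=o["tool_pos"];q=o["ee_rot"];R=Ro.from_quat([q[1],q[2],q[3],q[0]])
print(x.round(4),stand(x).round(4),R.apply([0,0,1]).round(3),R.inv().apply(np.r_[ST,.345]-x)/.5)
im=get_image("wrist"); im2=get_image("side")
v=np.hstack([cv2.resize(im,(480,360)),cv2.resize(im2[100:220,160:266],(318,360))]); cv2.imwrite("pics/v4.png",v)
print([(m["location"],m["score"]) for m in mark_of("wrist","feeler_cap")[:1]], proj("wrist",[*ST,.3345]))
h=cv2.cvtColor(im,cv2.COLOR_BGR2HSV); m=cv2.inRange(h,(0,150,80),(8,255,255))|cv2.inRange(h,(172,150,80),(180,255,255)); k,l,st,ce=cv2.connectedComponentsWithStats(m); print([(st[i].tolist(),ce[i][::-1].round(1)) for i in range(1,k) if st[i][4]>100])
E
```

```text
188 215.0 theta -0.0
190 213.5 theta -0.3
192 213.0 theta 0.3
194 212.0 theta -0.2
196 211.5 theta -0.3
198 211.5 theta 0.0
200 211.5 theta -0.3
[0.6643 0.0488 0.4022] [-1.200e-03  1.000e-04  4.022e-01] [ 0.001 -0.    -1.   ] [0.00223463 0.00012064 0.11440726]
[([0.4898, 0.5035], 0.6)] (np.float64(195.1933787841821), np.float64(261.01601422551266))
[([280, 0, 31, 7, 103], array([  2.4, 291.5])), ([245, 177, 28, 19, 419], array([187.1, 258.9]))]
```

View pics/v4.png

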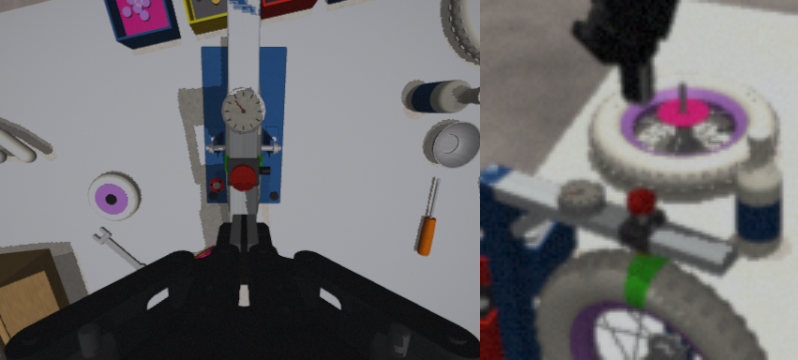

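The wrist view shows the shut fingertips just in front of the red cap (about 259,190), and the side view shows the tape under the feeler. I'll nudge forward, then descend slowly.

drive_tool(rows=[[0.008,-0.002,0.02,0,0,0],[0,0,0.03,0,0,0],[0,0,0.03,0,0,0],[0,0,0.02,0,0,0],[0,0,0.01,0,0,0]])

```text
time: 25.6
tool_pos: [0.6679, 0.0488, 0.3422]
ee_rot: [0.0, 0.995, -0.101, -0.003]
contact_force: [0.4, -0.1, -0.6]
width: 0.001
gripper_force: 0.0
```

drive_tool(rows=[[0,0,0.004,0,0,0],[0,0,0.004,0,0,0],[0,0,0.004,0,0,0],[0,0,0.004,0,0,0],[0,0,0.004,0,0,0]])

```text
time: 26.02
tool_pos: [0.6693, 0.0486, 0.335]
ee_rot: [0.0, 0.995, -0.101, -0.001]
contact_force: [-0.1, 0.1, 0.6]
width: -0.002
gripper_force: 0.0
```

drive_tool(rows=[[0,0,0.003,0,0,0],[0,0,0.003,0,0,0],[0,0,0.003,0,0,0],[0,0,0.003,0,0,0],[0,0,0.003,0,0,0]])

```text
time: 26.43
tool_pos: [0.6689, 0.0486, 0.3268]
ee_rot: [0.0, 0.995, -0.101, -0.001]
contact_force: [-0.0, -0.4, -0.6]
width: -0.0
gripper_force: 0.0
```

```bash
python3 - <<'E'
from h import *
o=robot.get_obs(); print(o["tool_pos"],o["contact_force"])
im=get_image("wrist"); im2=get_image("side")
v=np.hstack([cv2.resize(im[100:260,160:352],(432,360)),cv2.resize(im2[130:210,180:260],(360,360),interpolation=cv2.INTER_CUBIC)]); cv2.imwrite("pics/v5.png",v)
E
```

```text
[0.66892431 0.0485946  0.32682907] [-0.01591909 -0.43957615 -0.64953819]
```

View pics/v5.png

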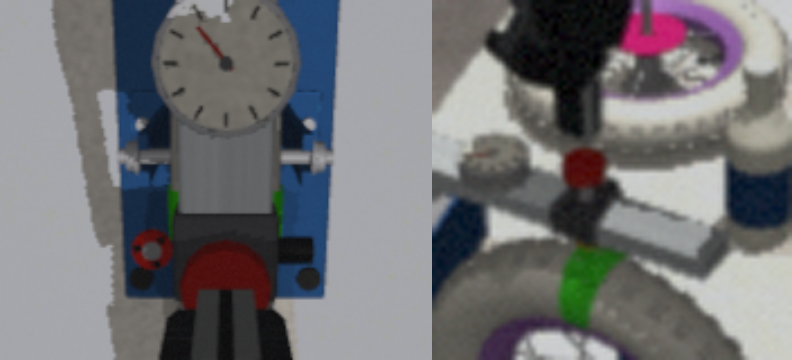

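The tip is visually on the cap centre. I'll continue in small steps and watch the force.

drive_tool(rows=[[0,0,0.002,0,0,0],[0,0,0.002,0,0,0],[0,0,0.002,0,0,0],[0,0,0,0,0,0],[0,0,0,0,0,0]])

```text
time: 26.95
tool_pos: [0.6689, 0.0486, 0.3239]
ee_rot: [0.0, 0.995, -0.101, -0.001]
contact_force: [-0.8, 0.2, 0.4]
width: -0.001
gripper_force: 0.0
```

```bash
cat > cap.py <<'E'
from h import *
im=get_image("side"); h=cv2.cvtColor(im[150:185,200:230],cv2.COLOR_BGR2HSV); m=cv2.inRange(h,(0,150,60),(8,255,255))|cv2.inRange(h,(172,150,60),(180,255,255)); y=np.nonzero(m)[0]+150
o=cv2.imread("pics/side2.png"); h=cv2.cvtColor(o[150:185,200:230],cv2.COLOR_BGR2HSV); m=cv2.inRange(h,(0,150,60),(8,255,255))|cv2.inRange(h,(172,150,60),(180,255,255)); y0=np.nonzero(m)[0]+150
print("now",np.bincount(y)[158:180],"raised",np.bincount(y0)[158:180]); print([proj("side",[.668,.048,z])[0] for z in(.336,.322)],robot.get_obs()["tool_pos"])
E
python3 cap.py
```

```text
now [0 0 0 0 0 4 8 8 8 8 8 8 8 3] raised [ 0  0  0  0  0  6  8 10 10  9  8  8  6  2]
[np.float64(164.91642331554766), np.float64(169.4068882204237)] [0.66889674 0.04856422 0.32391247]
```

drive_tool(rows=[[0,0,0.002,0,0,0],[0,0,0.002,0,0,0],[0,0,0.002,0,0,0],[0,0,0.002,0,0,0],[0,0,0.002,0,0,0]])

```text
time: 27.42
tool_pos: [0.6688, 0.0486, 0.3188]
ee_rot: [0.0, 0.995, -0.101, -0.001]
contact_force: [-0.4, -0.0, -0.7]
width: 0.001
gripper_force: 0.0
```

```bash
python3 cap.py; python3 - <<'E'
from h import *
im=get_image("wrist"); im2=get_image("side")
v=np.hstack([cv2.resize(im[160:260,200:320],(432,360)),cv2.resize(im2[145:185,195:235],(360,360),interpolation=cv2.INTER_CUBIC)]); cv2.imwrite("pics/v6.png",v)
E
```

```text
now [0 0 0 0 0 0 7 8 8 8 8 8 7 1] raised [ 0  0  0  0  0  6  8 10 10  9  8  8  6  2]
[np.float64(164.91642331554766), np.float64(169.4068882204237)] [0.66875164 0.04860295 0.31854271]
```

View pics/v6.png

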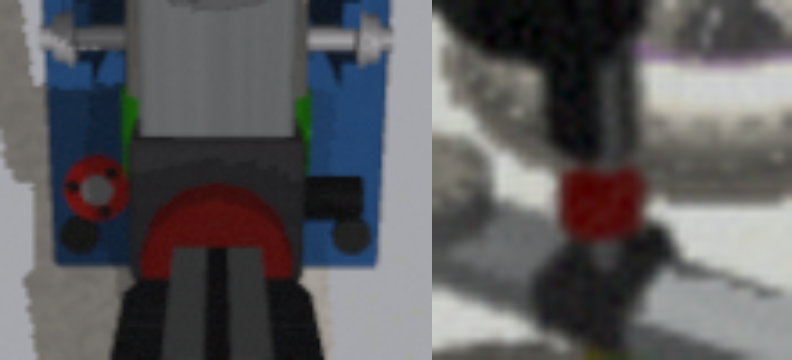

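The cap hasn't moved yet; the tip appears just about at its top. Continuing slowly.

drive_tool(rows=[[0,0,0.002,0,0,0],[0,0,0.002,0,0,0],[0,0,0.002,0,0,0],[0,0,0.002,0,0,0],[0,0,0,0,0,0]])

```text
time: 27.98
tool_pos: [0.6687, 0.0486, 0.3146]
ee_rot: [0.0, 0.995, -0.101, -0.002]
contact_force: [-0.0, -0.8, 0.2]
width: -0.001
gripper_force: 0.0
```

```bash
python3 cap.py
```

```text
now [0 0 0 0 0 0 1 6 8 8 8 8 8 2] raised [ 0  0  0  0  0  6  8 10 10  9  8  8  6  2]
[np.float64(164.91642331554766), np.float64(169.4068882204237)] [0.66874893 0.04858692 0.31469306]
```

drive_tool(rows=[[0,0,0.002,0,0,0],[0,0,0.002,0,0,0],[0,0,0.002,0,0,0],[0,0,0.002,0,0,0],[0,0,0,0,0,0]])

```text
time: 28.45
tool_pos: [0.6687, 0.0486, 0.3106]
ee_rot: [0.0, 0.995, -0.101, -0.002]
contact_force: [-0.1, -0.2, -0.5]
width: 0.0
gripper_force: 0.0
```

```bash
python3 cap.py
```

```text
now [0 0 0 0 0 0 0 1 5 8 8 8 7 2] raised [ 0  0  0  0  0  6  8 10 10  9  8  8  6  2]
[np.float64(164.91642331554766), np.float64(169.4068882204237)] [0.66877298 0.04861451 0.31072354]
```

drive_tool(rows=[[0,0,0.002,0,0,0],[0,0,0.002,0,0,0],[0,0,0.002,0,0,0],[0,0,0.002,0,0,0],[0,0,0,0,0,0]])

```text
time: 28.92
tool_pos: [0.6689, 0.0486, 0.307]
ee_rot: [0.0, 0.995, -0.101, -0.001]
contact_force: [0.9, 0.0, 0.3]
width: 0.001
gripper_force: 0.4
```

```bash
python3 cap.py
```

```text
now [0 0 0 0 0 0 0 0 1 4 8 8 8 5] raised [ 0  0  0  0  0  6  8 10 10  9  8  8  6  2]
[np.float64(164.91642331554766), np.float64(169.4068882204237)] [0.66887291 0.04857178 0.30700521]
```

drive_tool(rows=[[0,0,0.002,0,0,0],[0,0,0.002,0,0,0],[0,0,0.002,0,0,0],[0,0,0.002,0,0,0],[0,0,0,0,0,0]])

```text
time: 29.38
tool_pos: [0.6689, 0.0486, 0.3028]
ee_rot: [0.0, 0.995, -0.101, -0.001]
contact_force: [-0.0, -0.6, 1.6]
width: 0.002
gripper_force: 0.5
```

```bash
python3 cap.py; python3 - <<'E'
from h import *
im=get_image("wrist"); im2=get_image("side")
v=np.hstack([cv2.resize(im[140:300,160:352],(432,360)),cv2.resize(im2[145:185,195:235],(360,360),interpolation=cv2.INTER_CUBIC)]); cv2.imwrite("pics/v7.png",v)
E
```

```text
now [0 0 0 0 0 0 0 0 0 0 2 6 8 8 6] raised [ 0  0  0  0  0  6  8 10 10  9  8  8  6  2]
[np.float64(164.91642331554766), np.float64(169.4068882204237)] [0.66886258 0.04859386 0.30271567]
```

View pics/v7.png

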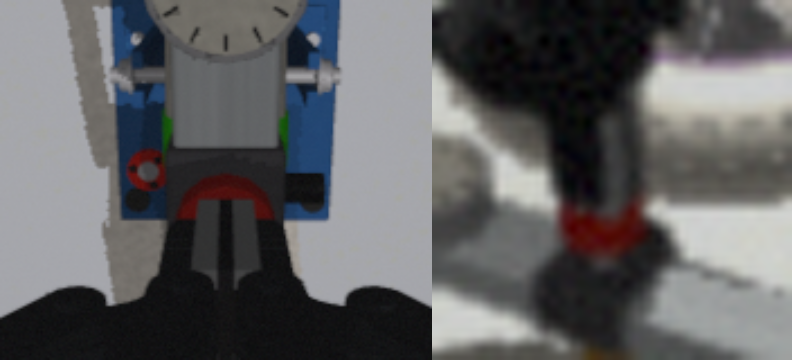

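The stem gap has closed and the cap has shifted down about 1.5 px, so the tip is pushing it. I'll continue.

drive_tool(rows=[[0,0,0.002,0,0,0],[0,0,0.002,0,0,0],[0,0,0.002,0,0,0],[0,0,0.002,0,0,0],[0,0,0,0,0,0]])

```text
time: 29.95
tool_pos: [0.6689, 0.0486, 0.2987]
ee_rot: [0.0, 0.995, -0.101, -0.001]
contact_force: [1.3, 0.4, 0.4]
width: -0.001
gripper_force: 0.4
```

```bash
python3 cap.py
```

```text
now [0 0 0 0 0 0 0 0 0 0 0 2 6 9 8 8 4] raised [ 0  0  0  0  0  6  8 10 10  9  8  8  6  2]
[np.float64(164.91642331554766), np.float64(169.4068882204237)] [0.66886767 0.04855992 0.29868819]
```

drive_tool(rows=[[0,0,0.002,0,0,0],[0,0,0.002,0,0,0],[0,0,0,0,0,0],[0,0,0,0,0,0],[0,0,0,0,0,0]])

```text
time: 30.42
tool_pos: [0.6688, 0.0486, 0.2967]
ee_rot: [0.0, 0.995, -0.101, -0.001]
contact_force: [0.6, -0.5, 0.6]
width: -0.0
gripper_force: 0.3
```

```bash
python3 cap.py
```

```text
now [0 0 0 0 0 0 0 0 0 0 0 0 4 8 8 8 6] raised [ 0  0  0  0  0  6  8 10 10  9  8  8  6  2]
[np.float64(164.91642331554766), np.float64(169.4068882204237)] [0.66884908 0.04857564 0.29674696]
```

drive_tool(rows=[[0,0,0.002,0,0,0],[0,0,0,0,0,0],[0,0,0,0,0,0],[0,0,0,0,0,0],[0,0,0,0,0,0]])

```text
time: 30.88
tool_pos: [0.6689, 0.0486, 0.2959]
ee_rot: [0.0, 0.995, -0.101, -0.001]
contact_force: [-0.1, 0.7, 1.0]
width: 0.002
gripper_force: 0.5
```

drive_tool(rows=[[0,0,0.002,0,0,0],[0,0,0,0,0,0],[0,0,0,0,0,0],[0,0,0,0,0,0],[0,0,0,0,0,0]])

```text
time: 31.3
tool_pos: [0.6689, 0.0486, 0.2955]
ee_rot: [0.0, 0.995, -0.101, -0.001]
contact_force: [-0.8, -0.1, 5.3]
width: 0.001
gripper_force: 2.5
```

```bash
python3 cap.py
```

```text
now [0 0 0 0 0 0 0 0 0 0 0 0 3 7 9 8 8 3] raised [ 0  0  0  0  0  6  8 10 10  9  8  8  6  2]
[np.float64(164.91642331554766), np.float64(169.4068882204237)] [0.66890745 0.04859344 0.29549379]
```

The force is rising, so the foot has reached the tyre. One small extra press, then lift off.

drive_tool(rows=[[0,0,0.002,0,0,0],[0,0,0,0,0,0],[0,0,0,0,0,0],[0,0,0,0,0,0],[0,0,0,0,0,0]])

```text
time: 31.77
tool_pos: [0.6689, 0.0486, 0.2954]
ee_rot: [0.0, 0.995, -0.101, -0.001]
contact_force: [-2.3, 0.1, 7.0]
width: -0.002
gripper_force: 4.0
```

drive_tool(rows=[[0,0,-0.01,0,0,0],[0,0,-0.04,0,0,0],[0,0,-0.06,0,0,0],[0,0,-0.06,0,0,0],[0,0,-0.06,0,0,0]])

```text
time: 32.18
tool_pos: [0.6686, 0.0486, 0.4087]
ee_rot: [0.0, 0.995, -0.101, -0.003]
contact_force: [0.2, -0.3, -0.1]
width: -0.006
gripper_force: 0.0
```

```bash
python3 cap.py; python3 rowfit.py; python3 - <<'E'
from h import *
a=get_image("side")[135:225,170:270]; cv2.imwrite("pics/v8.png",cv2.resize(a,None,fx=5,fy=5,interpolation=cv2.INTER_CUBIC)); print(robot.get_obs()["contact_force"])
E
```

```text
now [ 0  0  0  0  0  0  0  0  0  1  6  8 10 10  9  8  7  2] raised [ 0  0  0  0  0  6  8 10 10  9  8  8  6  2]
[np.float64(164.91642331554766), np.float64(169.4068882204237)] [0.67148722 0.04835252 0.41682689]
188 215.3 theta 0.3
190 213.5 theta -0.3
192 213.0 theta 0.3
194 212.0 theta -0.2
196 211.5 theta -0.3
198 211.5 theta 0.0
200 211.5 theta -0.3
[-0.17234574  0.07288893 -0.08639176]
```

View pics/v8.png

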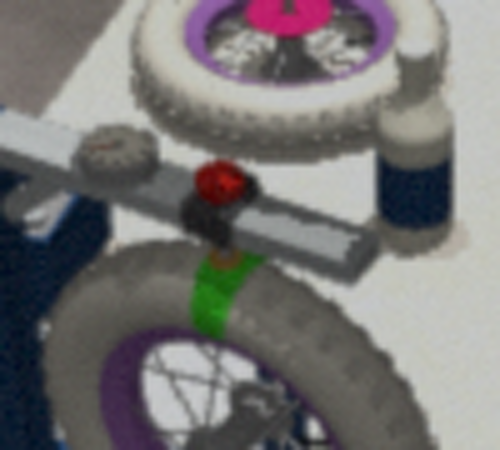

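The brass foot now rests on the green tape (crop about 225,258). The cap is down about 4 px, and the tape angle is unchanged at about 0°. Handing in.

```bash
python3 -c "
from cell import robot
print(robot.hand_in())"
```

```text
the job is handed in; nothing more can be done
None
```

The tape is at the top under the feeler, the wheel is at rest and the feeler's foot is down on the tape. The arm is clear and the job is handed in; the hand-in returned no verdict.

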